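# Check the plate gap of a tray-sealing press

## Task

First bleed the air from the tray press: twist its red knob clockwise all the way to its stop and let it spring back. Then pick up the orange-handled gap gauge and slide its blade straight into the middle of the press mouth, between bed and upper plate, until it drags snugly with the red line on the blade level with the front lip of the upper plate. Finish while still gripping the gauge and holding it still at that depth, leaving the praline tray, the chocolate shell and the jar where they stand.

Things in the scene. Friction and masses are not known exactly. Their poses are not given: they have to be found in the camera images.
- slot_mouth (a point): Middle of the press mouth, on the front edge of the bed's top face, 60 mm above the table. x points straight into the mouth (level, the way the blade goes), y left along it, z up; the press is fixed but stands turned. Mouth 190 mm wide, its middle marked by a yellow stripe on the upper plate; 14 mm high at x = 0, its roof slopes to a 2 mm gap from x = 25 to 180 mm.
- bed: Fixed steel lower plate of the blue tray press, 200 x 200 mm, top 60 mm above the table, with a bevel at the front starting 14 mm ahead and 10 mm lower. Origin on the table straight below slot_mouth, same axes. Press beam and cylinder reach 156 mm high at x = 120 to 180 mm.
- platen: Floating aluminium upper plate, 180 x 190 mm, top 78 mm above the table. Origin: middle of the underside of its front lip, 14 mm above slot_mouth at rest, same axes. It can only rise (up to 14 mm), against its weight and springs, 5 to 6 N; the 4 mm blade lifts it 2 mm and is pinched against the bed: a few newtons of drag.
- knob_grip (a point): Centre of the red bar-shaped air knob, on its vertical turning axis, 84 mm above the table, 24 mm above the grey control box it stands on, right of the mouth (slot_mouth x 10, y -150 mm; box 90 x 85 mm). Bar 44 mm long (x, turns with the knob), 14 mm thick, its top 12 mm above this point. At rest it is parallel to slot_mouth's x. Pinch across its thickness.
- air_knob (a joint): Turn of the air knob in rad: 0 at rest, growing clockwise seen from above, to its stop at 1.05. A spring (0.03 Nm at rest to 0.12 Nm at the stop) turns it back when released.
- gauge_grip (a point): Centre of the orange gauge handle, an upright block 50 (x) x 24 (y) x 46 mm (z) standing loose on the table; about 180 g in all. x along the blade, z up. The steel blade, 18 mm wide and 4 mm thick, sticks out 120 mm from the front face, its mid-plane 13 mm below this point. It flexes up and down at its root (about 200 N/m at the tip).
- blade_tip (a point): Middle of the end of the gauge blade, 145 mm along x from gauge_grip and 13 mm below it; x along the blade. A 6 mm wide red line crosses the blade 45 mm back from the tip. The blade is at the right depth when this point is 45 mm past slot_mouth.
- praline_tray: White tray of pralines, 150 x 110 x 22 mm, loose; origin centre of its underside. Leave alone.
- shell: Round brown chocolate shell filled with sweets, 100 mm wide, about 58 mm high, loose; origin centre of its underside. Leave alone.
- jar: Lidded jar, 64 mm wide, 90 mm high, loose; origin centre of its underside. Leave alone.
Things that resemble listed ones, but are neither listed nor needed, are in the scene too. What is shaped like the part that bears gauge_grip but green is not meant.

How it is judged:
By the outcome, as a careful person would: the job done as asked, in the order asked, and still so for the second after the job is handed in, while the arm keeps its last pose, push and grip.
It also fails if it takes over 58 s, if anything falls off the work surface, if the arm or the gripper's body presses on something with over 40 N, if the wrist force passes 120 N, or if a joint passes its speed limit or range.

## Robot

A 6-joint arm with a two-finger parallel gripper is mounted at the origin on the work surface. World frame = base frame: x ahead of the robot, y to its left, z up, the work surface at z = 0. Lengths are in m, angles in rad, forces in N, time in s.
With the tool pointing down it reaches from about 0.275 to 1 m from the base axis. Payload 8.4 kg.
Tool frame: the origin (TCP) lies midway between the tips of the shut fingers; the grasp point (between the pads) lies 19 mm behind it; x points along the fingers, y is the direction in which the jaws open and shut, and the axes are right-handed (so a half turn about x gives the same grasp; the last joint's range is limited). The gripper opens to 85 mm and grips with 20 to 120 N. Pads are 22 mm wide; open, the fingers measure 114 mm over their backs; the gripper's body (76 mm by 85 mm) begins 54 mm behind the grasp point. The pads swing forward as they close: fully open they stand 13 mm farther back than shut.
Start: joints at [-1.199, 0.353, 1.633, -0, 1.155, -0.002], TCP at [0.228, -0.582, 0.203] pointing down, gripper open.
Joint ranges: [-2.63, 2.63], [-0.92, 2.1], [0.06, 2.66], [-1.3, 4.44], [0, 2.69], [-3.02, 3.02]. Speed limits (rad/s): [2.22, 2.22, 2.79, 3.14, 3.14, 3.14].

## Interface

Orientations are given as a unit quaternion [w, x, y, z].
In Python, from bench import robot, vision gives the robot as it stands. The module is installed in compiled form; this text tells all that it offers.
- The arm moves only by the tool carry_out, never from a script. Its argument "steps" is a list of rows, each an object with "rot": the turn, a rotation vector about the tool's x, y, z in degrees, a list of three; "delta_pos": the shift along the tool's x, y, z in m, a list of three; "grip": the finger opening in m, from 0 to 0.0854. In form: [{"rot": [ax, ay, az], "delta_pos": [x, y, z], "grip": grip}, ...]. A call has 1 to 10 rows; each row shifts and turns the commanded pose from where the row before left it, along the tool's axes as they then stand; what a row does not reach is not made up. A row lasts 1/8 s, in which the tool goes at most 62.5 mm and 10.7 degrees, less where a joint would pass 70% of its speed; a pose out of reach is approached as far as the arm can. A call with a gripper value outside its range is refused whole. The fingers move at their own pace and stop on an object; "newtons" is the grip in N (left out, the last holds). Time passes only in rows, so rows that do not move let the fingers close. It gives the time, the measured TCP pose, the force and the opening at its end, in the units of the state.
- robot.get_obs(): the state, without advancing time (a new reading comes with each control period).
- vision.camera(name): name is "scene" or "side" or "wrist"; returns a dict with "image" (480x640x3 uint8, red, green, blue), "camera_matrix" (3x3 intrinsics, pixels), "k1" (the pictures are not rectified: a ray, as slopes to the right and down, at radius r is drawn at 1 + k1 r^2 times it, then the intrinsics apply), "xyz" and "attitude" of the camera in the world; the wrist camera has in their place "mount" (4x4, takes a point from camera to tool coordinates, whose origin is the TCP and whose axes are the tool frame's). Camera axes: x right, y up, looking along -z (the intrinsics and any distortion apply to the point x, -y, -z); pixel columns grow to the right and rows downward; lengths in m; the calibration is good to about 2 mm. A picture is of the moment at which its call begins: read the wrist's pose just before it. There is no depth.
- robot.finish_job(): hands the job in, once; it reports no verdict.
Trained networks look in a picture, given as the dict that the camera call returned (one of the last four; its "shot" number tells which), for a name from the list of things; names that differ only in an ending like _2 or _b are one class to them, and where a whole thing is asked for, a point or a joint stands for the part that bears it (a point fixed in the world has none). Each returns a list of dicts, best first, with "conf" (0 to 1); they miss things now and then, are a little off and sometimes report something else, mostly with a low value. They report only what shows in the picture. A call takes as long as a camera call. They do not tell look-alikes from the thing itself.
- vision.boxes_of(label, picture): "box" ([left, top, right, bottom] in pixels, round what is visible of it).
The state is a dict: "time_s": time; "joints": joint angles; "joint_velocities": joint speeds; "joint_efforts": joint torques, N m; "tcp_pos": TCP position; "eef_rot": TCP orientation; "wrist_force": force on the tool from outside, world axes, zero at the start; "torque": the same for the moment, N m; "finger_gap": finger opening in m.
Only numpy, scipy, OpenCV 4.12 (cv2) and the standard library are available. Lean on these libraries where they do the work, as an engineer would, in place of code of your own. Each camera call takes 0.05 s, during which the arm holds its last target.

## Working session

There is one attempt and no reset: what is moved stays moved. The work goes in short steps, Python scripts to look and compute and a tool call to move; the robot and the scene stay as the last step left them, time stands still between calls to the robot, and variables do not carry over. Pictures are saved under pics/ and viewed, and the job is handed in when it is done.

Besides the shell and the picture viewer there is one more tool, called after "Call:" in YAML: its name, and indented under it one key for each argument. carry_out: Moves the arm, as the interface text tells. Its arguments: {"type":"object","properties":{"steps":{"type":"array"},"newtons":{"type":"number"}},"required":["steps"]}

```bash
mkdir -p pics; cat > h.py <<'E'
import numpy as np, cv2
from scipy.spatial.transform import Rotation as R
from bench import robot, vision
def q2R(q): return R.from_quat([q[1],q[2],q[3],q[0]]).as_matrix()
def save(n,p): cv2.imwrite('pics/'+n+'.png',cv2.cvtColor(p['image'],cv2.COLOR_RGB2BGR))
E
python3 - <<'E'
from h import *
print(robot.get_obs())
for n in ['scene','side','wrist']:
    p=vision.camera(n); save(n+'0',p)
    print(n,{k:v for k,v in p.items() if k!='image'})
    for l in ['bed','platen','knob_grip','gauge_grip','blade_tip','praline_tray','shell','jar']:
        try: print(l,[(np.round(b['box']).tolist(),round(b['conf'],2)) for b in vision.boxes_of(l,p)])
        except Exception as e: print(l,e)
E
```

```text
{'time_s': 0.0, 'joints': array([-1.19940150e+00,  3.53675647e-01,  1.63414358e+00, -9.76393350e-06,
        1.15520614e+00, -2.42536604e-03]), 'joint_velocities': array([-9.96839904e-04, -2.63125423e-04, -6.71922009e-06,  2.92435972e-04,
        1.81039508e-04, -1.41162178e-04]), 'joint_efforts': array([ 2.19194560e-03, -6.05245185e+01, -3.42071700e+01,  9.30925148e-05,
        9.36485681e-03, -1.36434360e-05]), 'tcp_pos': array([ 0.22802527, -0.58135372,  0.2023405 ]), 'eef_rot': array([-0.13090117, -0.69469471, -0.1318959 ,  0.69488676]), 'wrist_force': array([-0.73088722, -0.6110021 , -1.46619633]), 'torque': array([-0.0367368 , -0.02126714,  0.01939333]), 'finger_gap': 0.0852818125697806}
scene {'camera_matrix': array([[621.31879828,   0.        , 317.46885978],
       [  0.        , 621.31879828, 246.59491091],
       [  0.        ,   0.        ,   1.        ]]), 'k1': -0.1551680541445324, 'xyz': array([ 1.60089085, -0.24092509,  0.89661661]), 'attitude': array([0.68431627, 0.34553308, 0.29652237, 0.56955475]), 'shot': 1}
bed [([304.0, 344.0, 411.0, 365.0], 0.79)]
platen [([308
[... 1559 characters left out ...]
array([[370.24817454,   0.        , 320.12217992],
       [  0.        , 370.24817454, 246.07005521],
       [  0.        ,   0.        ,   1.        ]]), 'k1': -0.04035384253713481, 'mount': array([[-1.38197778e-03,  2.73349747e-01, -9.61913721e-01,
        -1.70704568e-01],
       [ 9.99998647e-01,  1.23635234e-03, -1.08535650e-03,
        -4.85473617e-04],
       [ 8.92582356e-04, -9.61913919e-01, -2.73351086e-01,
        -7.07175673e-02],
       [ 0.00000000e+00,  0.00000000e+00,  0.00000000e+00,
         1.00000000e+00]]), 'shot': 3}
bed []
platen []
knob_grip []
gauge_grip [([161.0, 2.0, 245.0, 137.0], 0.81)]
blade_tip [([158.0, 0.0, 214.0, 75.0], 0.62)]
praline_tray []
shell []
jar []
```

View pics/scene0.png

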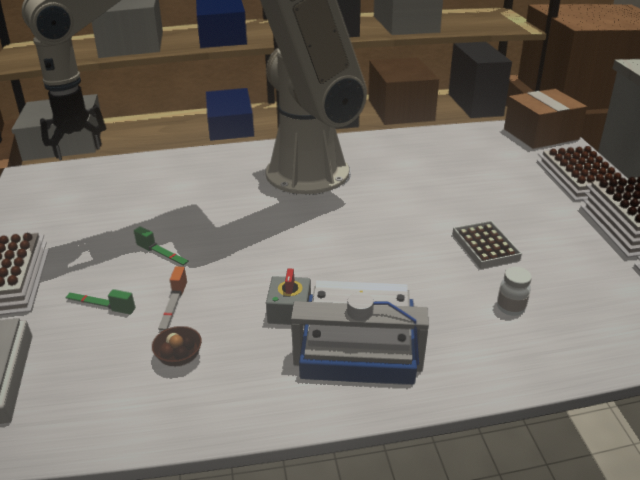

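View pics/side0.png

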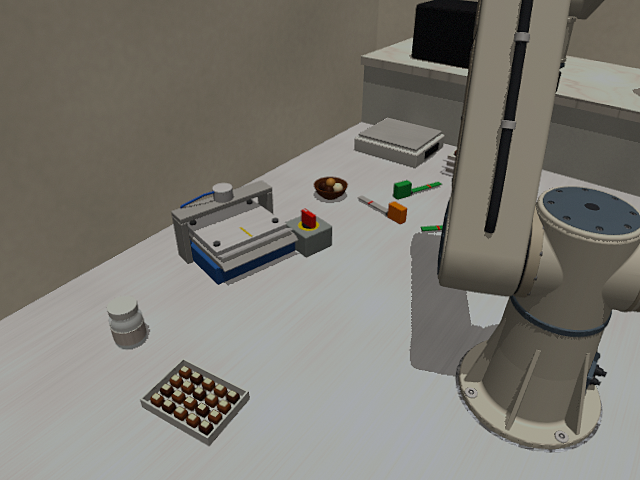

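View pics/wrist0.png

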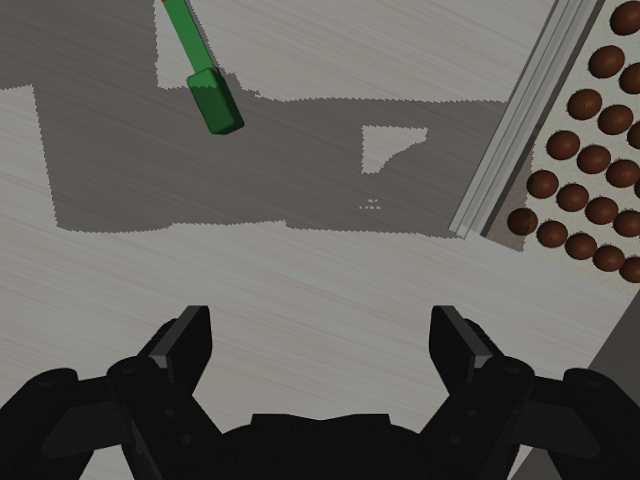

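```bash
cat >> h.py <<'E'
def campose(p,obs=None):
    if 'xyz' in p: return q2R(p['attitude']),np.array(p['xyz'])
    T=q2R(obs['eef_rot']); M=np.array(p['mount'])
    return T@M[:3,:3], T@M[:3,3]+np.array(obs['tcp_pos'])
def ray(p,uv,obs=None):
    Rc,t=campose(p,obs); K=p['camera_matrix']; d=np.array([p['k1'],0,0,0,0.])
    n=cv2.undistortPoints(np.array(uv,float).reshape(-1,1,2),K,d).reshape(-1,2)
    return (Rc@np.c_[n[:,0],-n[:,1],-np.ones(len(n))].T).T,t
def onz(p,uv,z,obs=None):
    d,t=ray(p,uv,obs); return t+d*((z-t[2])/d[:,2])[:,None]
def proj(p,X,obs=None):
    Rc,t=campose(p,obs); c=(np.array(X,float).reshape(-1,3)-t)@Rc
    c=np.c_[c[:,0],-c[:,1],-c[:,2]]
    return cv2.projectPoints(c,np.zeros(3),np.zeros(3),p['camera_matrix'],np.array([p['k1'],0,0,0,0.]))[0].reshape(-1,2)
def crop(n,p,x0,y0,x1,y1,s,pts=None,col=(255,0,255)):
    im=p['image'][y0:y1,x0:x1][:,:,::-1]
    im=cv2.resize(im,None,fx=s,fy=s,interpolation=cv2.INTER_CUBIC)
    if pts is not None:
        for u,v in pts: cv2.circle(im,(int((u+.5-x0)*s),int((v+.5-y0)*s)),3,col,1)
    cv2.imwrite('pics/'+n+'.png',im)
E
python3 - <<'E'
from h import *
s=vision.camera('scene'); d=vision.camera('side')
crop('s_press',s,255,255,445,395,4.2); crop('s_gauge',s,100,250,220,370,5)
crop('d_press',d,165,170,345,290,4.4); crop('d_gauge',d,300,165,460,245,5)
print('knob',onz(s,[[290,272]],.096),onz(d,[[308,213]],.096))
print('gauge top',onz(s,[[178,272]],.046),onz(d,[[397,206]],.046))
print('blade tip',onz(s,[[165,327]],.010),onz(d,[[360,198]],.01))
E
```

```text
knob [[ 0.5856176  -0.12822768  0.096     ]] [[ 0.58806707 -0.12705735  0.096     ]]
gauge top [[ 0.47491638 -0.3683833   0.046     ]] [[ 0.47135317 -0.3640431   0.046     ]]
blade tip [[ 0.61231229 -0.40080569  0.01      ]] [[ 0.6064899  -0.39814745  0.01      ]]
```

View pics/s_press.png

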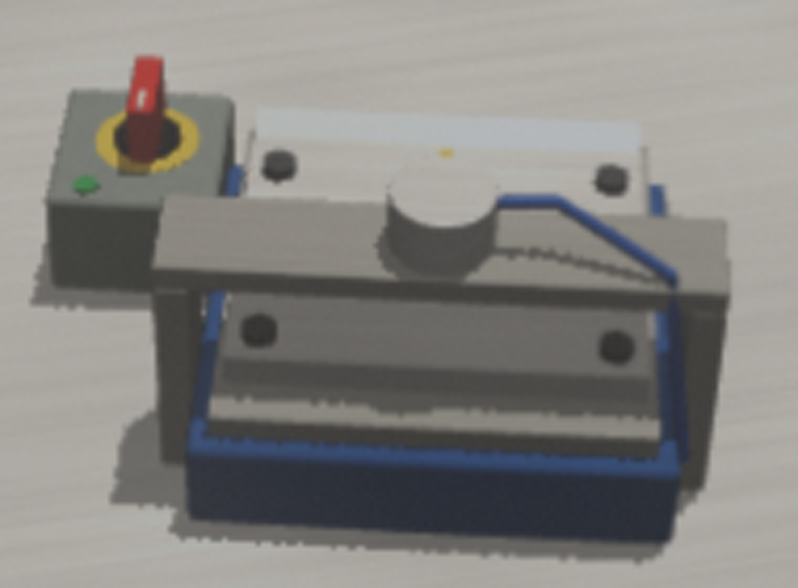

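View pics/d_press.png

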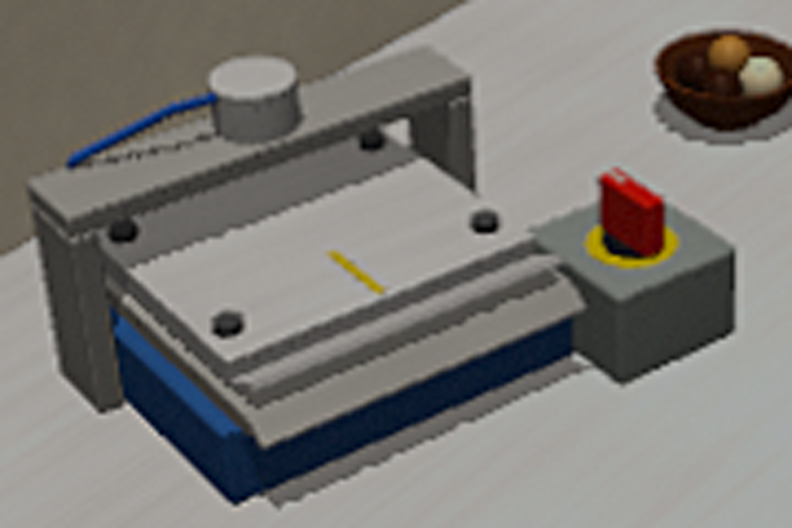

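View pics/s_gauge.png

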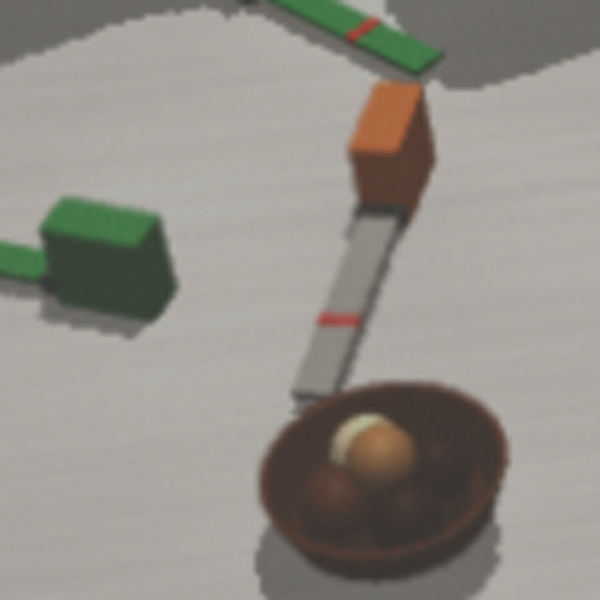

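View pics/d_gauge.png

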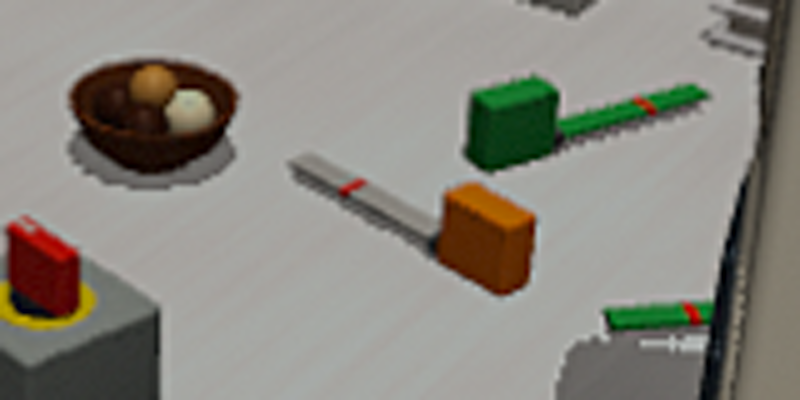

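```bash
python3 - <<'E'
from h import *
o=robot.get_obs(); print(np.round(q2R(o['eef_rot']),3))
s=vision.camera('scene'); d=vision.camera('side')
S=lambda a:[[255+x/4.2-.5,255+y/4.2-.5] for x,y in a]
D=lambda a:[[165+x/4.4-.5,170+y/4.4-.5] for x,y in a]
G=lambda a:[[100+x/5-.5,250+y/5-.5] for x,y in a]
H=lambda a:[[300+x/5-.5,165+y/5-.5] for x,y in a]
f=lambda a:np.round(a[:,:2],4).tolist()
print('box S',f(onz(s,S([(72,92),(232,97),(230,208),(48,203)]),.06)))
print('box D',f(onz(d,D([(540,228),(733,245),(625,300)]),.06)))
print('stripe D',f(onz(d,D([(332,253),(382,291)]),.078)),'S',f(onz(s,S([(446,152)]),.078)))
print('platen front S',f(onz(s,S([(258,106),(640,122)]),.078)),'D',f(onz(d,D([(232,362),(530,234)]),.078)))
print('gauge top S',f(onz(s,G([(376,84),(422,86),(398,152),(350,150)]),.046)),'D',f(onz(d,H([(445,188),(468,184),(533,213),(520,225)]),.046)))
print('tip S',f(onz(s,G([(293,394),(336,396)]),.012)),'D',f(onz(d,H([(290,162),(310,152)]),.012)))
print('root S',f(onz(s,G([(360,215),(400,215)]),.012)))
E
```

```text
[[ 0.     0.365 -0.931]
 [-0.    -0.931 -0.365]
 [-1.     0.    -0.   ]]
box S [[0.5477, -0.1644], [0.5674, -0.0841], [0.6523, -0.0994], [0.632, -0.1861]]
box D [[0.6416, -0.1127], [0.5446, -0.1625], [0.5593, -0.0829]]
stripe D [[0.6964, -0.0041], [0.6498, 0.0074]] S [[0.6519, 0.0079]]
platen front S [[0.5992, -0.0759], [0.648, 0.1077]] D [[0.6664, 0.1], [0.6233, -0.0823]]
gauge top S [[0.4522, -0.376], [0.4577, -0.3551], [0.5041, -0.3659], [0.4987, -0.3871]] D [[0.4999, -0.3688], [0.4921, -0.3801], [0.4491, -0.3734], [0.4487, -0.3581]]
tip S [[0.616, -0.4149], [0.6204, -0.3968]] D [[0.6139, -0.3962], [0.611, -0.4132]]
root S [[0.5027, -0.3878], [0.506, -0.3699]]
```

Call:
carry_out:
  steps:
    - {"rot": [0,0,0],"delta_pos": [-0.005,-0.033,-0.0485],"grip": 0.085}
    - {"rot": [0,0,0],"delta_pos": [-0.005,-0.033,-0.0485],"grip": 0.085}
    - {"rot": [0,0,0],"delta_pos": [-0.005,-0.033,-0.0485],"grip": 0.085}
    - {"rot": [0,0,0],"delta_pos": [-0.005,-0.033,-0.0485],"grip": 0.085}
    - {"rot": [0,0,0],"delta_pos": [-0.005,-0.033,-0.0485],"grip": 0.085}
    - {"rot": [0,0,0],"delta_pos": [-0.005,-0.033,-0.0485],"grip": 0.085}
    - {"rot": [0,0,0],"delta_pos": [-0.005,-0.033,-0.0485],"grip": 0.085}
    - {"rot": [0,0,0],"delta_pos": [-0.005,-0.033,-0.0485],"grip": 0.085}
    - {"rot": [0,0,0],"delta_pos": [-0.005,-0.033,-0.0485],"grip": 0.085}
    - {"rot": [0,0,0],"delta_pos": [-0.005,-0.033,-0.0485],"grip": 0.085}

```text
time_s: 2.8
tcp_pos: [0.5602, -0.0958, 0.2535]
eef_rot: [0.132, 0.695, 0.131, -0.695]
wrist_force: [1.1, -0.6, 1.1]
finger_gap: 0.0849
```

Call:
carry_out:
  steps:
    - {"rot": [-10.3,0,0],"delta_pos": [0,0,0],"grip": 0.085}
    - {"rot": [-10.3,0,0],"delta_pos": [0,0,0],"grip": 0.085}
    - {"rot": [-10.3,0,0],"delta_pos": [0,0,0],"grip": 0.085}
    - {"rot": [-10.3,0,0],"delta_pos": [0,0,0],"grip": 0.085}
    - {"rot": [-10.3,0,0],"delta_pos": [0,0,0],"grip": 0.085}
    - {"rot": [-10.3,0,0],"delta_pos": [0,0,0],"grip": 0.085}
    - {"rot": [-10.3,0,0],"delta_pos": [0,0,0],"grip": 0.085}
    - {"rot": [-10.3,0,0],"delta_pos": [0,0,0],"grip": 0.085}
    - {"rot": [-10.3,0,0],"delta_pos": [0,0,0],"grip": 0.085}
    - {"rot": [-10.3,0,0],"delta_pos": [0,0,0],"grip": 0.085}

```text
time_s: 4.05
tcp_pos: [0.5592, -0.0976, 0.2531]
eef_rot: [0.627, 0.328, 0.626, -0.328]
wrist_force: [-0.4, 1.2, -0.3]
finger_gap: 0.0846
```

Call:
carry_out:
  steps:
    - {"rot": [-10.3,0,0],"delta_pos": [0,0,0],"grip": 0.085}
    - {"rot": [-10.3,0,0],"delta_pos": [0,0,0],"grip": 0.085}
    - {"rot": [-10.3,0,0],"delta_pos": [0,0,0],"grip": 0.085}
    - {"rot": [-10.4,0,0],"delta_pos": [0,0,0],"grip": 0.085}
    - {"rot": [0,0,0],"delta_pos": [0,0,0],"grip": 0.085}

```text
time_s: 4.68
tcp_pos: [0.5592, -0.0975, 0.2531]
eef_rot: [0.702, 0.088, 0.702, -0.088]
wrist_force: [-1.6, 0.3, 0.2]
finger_gap: 0.085
```

```bash
python3 - <<'E'
from h import *
o=robot.get_obs(); print(np.round(q2R(o['eef_rot']),3),o['tcp_pos'],o['time_s'],o['joints'],o['wrist_force'])
p=vision.camera('wrist'); save('w1',p)
for l in ['bed','platen','knob_grip']:
    print(l,[(np.round(b['box']).tolist(),round(b['conf'],2)) for b in vision.boxes_of(l,p)])
E
```

```text
[[ 0.     0.248  0.969]
 [-0.     0.969 -0.248]
 [-1.     0.     0.   ]] [ 0.55922192 -0.0975239   0.25312353] 4.675 [-1.75298200e-01  2.18969283e-01  1.70197023e+00 -2.52332305e-08
  1.22061289e+00 -1.49562507e+00] [-1.57571023  0.3362763   0.18120913]
bed [([336.0, 230.0, 540.0, 378.0], 0.76)]
platen [([344.0, 249.0, 544.0, 383.0], 0.89)]
knob_grip [([277.0, 234.0, 311.0, 287.0], 0.9), ([67.0, 222.0, 101.0, 314.0], 0.22)]
```

View pics/w1.png

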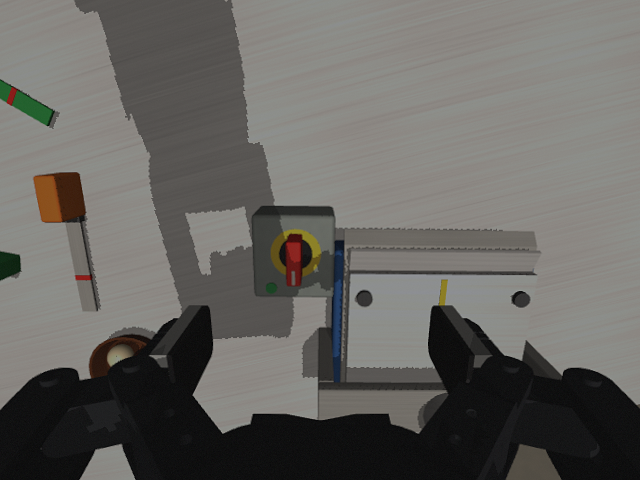

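```bash
python3 - <<'E'
from h import *
p=vision.camera('wrist')
crop('w1a',p,240,195,420,315,4.4);crop('w1b',p,400,215,560,315,4.9);crop('w1c',p,20,160,120,320,3.7)
E
```

```text
(no output)
```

View pics/w1a.png

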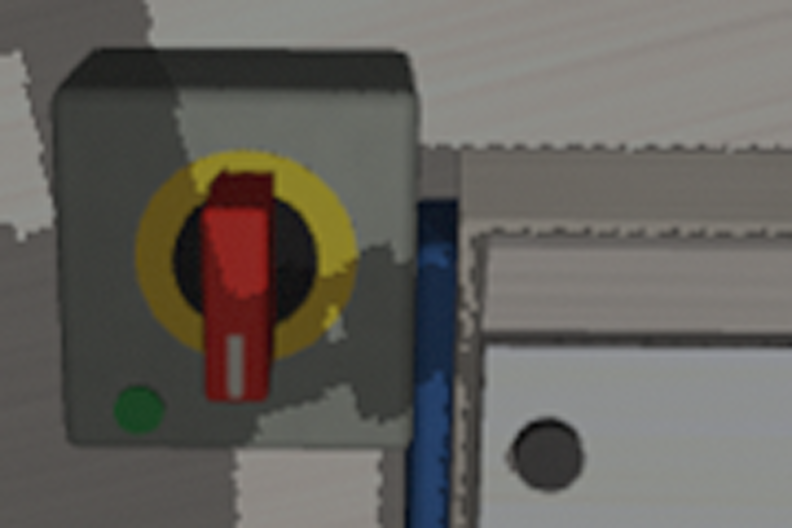

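View pics/w1b.png

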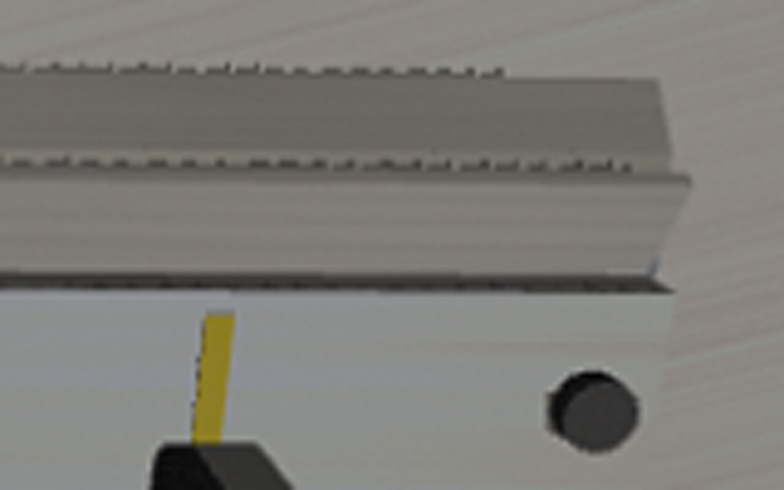

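View pics/w1c.png

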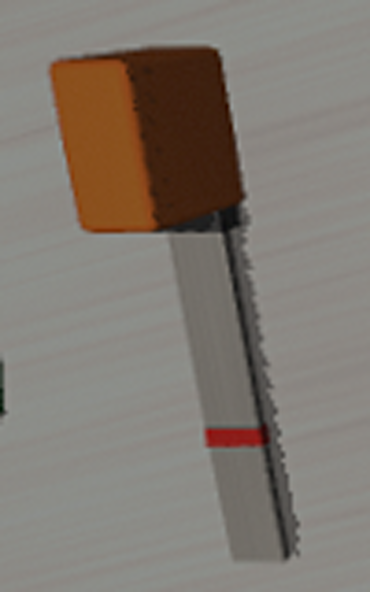

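```bash
cat >> h.py <<'E'
cr=lambda a,x0,y0,s:[[x0+x/s-.5,y0+y/s-.5] for x,y in a]
fr=lambda a:np.round(a[:,:2],4).tolist()
E
python3 - <<'E'
from h import *
o=robot.get_obs();p=vision.camera('wrist')
A=lambda a,z:fr(onz(p,cr(a,240,195,4.4),z,o)); B=lambda a,z:fr(onz(p,cr(a,400,215,4.9),z,o)); C=lambda a,z:fr(onz(p,cr(a,20,160,3.7),z,o))
print('ring',A([(247,257)],.06),'bar top',A([(203,207),(270,207),(268,400),(207,402)],.096))
print('bed front z.05',A([(460,150)],.05),B([(658,80)],.05))
print('bed edge z.06',A([(460,232)],.06),B([(672,168)],.06))
print('lip top z.077',A([(487,236)],.077),B([(690,182)],.077))
print('block top z.078',A([(485,345)],.078),B([(674,292)],.078))
print('stripe',B([(205,314),(233,314),(192,442),(221,442)],.078))
print('gauge top',C([(52,66),(126,60),(158,230),(82,230)],.046))
print('blade',C([(233,560),(286,560),(170,232),(224,232)],.012))
print('redline',C([(206,430),(266,429),(208,446),(266,445)],.012))
E
```

```text
ring [[0.5947, -0.1318]] bar top [[0.5718, -0.1326], [0.5753, -0.1191], [0.6169, -0.1309], [0.614, -0.1438]]
bed front z.05 [[0.5846, -0.0776]] [[0.6367, 0.1156]]
bed edge z.06 [[0.6012, -0.0822]] [[0.6529, 0.1115]]
lip top z.077 [[0.5985, -0.0765]] [[0.6494, 0.106]]
block top z.078 [[0.6231, -0.0828]] [[0.672, 0.1001]]
stripe [[0.652, 0.0048], [0.6535, 0.0104], [0.6797, -0.0024], [0.6812, 0.0035]]
gauge top [[0.4521, -0.3753], [0.4562, -0.3536], [0.5031, -0.3656], [0.4973, -0.3877]]
blade [[0.6146, -0.4161], [0.6191, -0.3982], [0.5057, -0.3878], [0.5101, -0.3708]]
redline [[0.5695, -0.4049], [0.5741, -0.3851], [0.5748, -0.4067], [0.5793, -0.3874]]
```

Call:
carry_out:
  steps:
    - {"rot": [0.8,0,0],"delta_pos": [0,-0.0244,0.0429],"grip": 0.042}
    - {"rot": [0,0,0],"delta_pos": [0.05,0,0],"grip": 0.042}
    - {"rot": [0,0,0],"delta_pos": [0.05,0,0],"grip": 0.042}
    - {"rot": [0,0,0],"delta_pos": [0,0,0],"grip": 0.042}
    - {"rot": [0,0,0],"delta_pos": [0,0,0],"grip": 0.042}
  newtons: 25

```text
time_s: 5.6
tcp_pos: [0.5958, -0.132, 0.1548]
eef_rot: [0.702, 0.093, 0.7, -0.093]
wrist_force: [-0.0, 0.0, 0.5]
finger_gap: 0.0421
```

```bash
python3 - <<'E'
from h import *
o=robot.get_obs(); print(np.round(q2R(o['eef_rot']),3),o['tcp_pos'],o['time_s'])
p=vision.camera('wrist'); save('w2',p)
E
```

```text
[[ 0.002  0.261  0.965]
 [-0.     0.965 -0.261]
 [-1.     0.     0.002]] [ 0.59579935 -0.13195177  0.15481278] 5.6
```

View pics/w2.png

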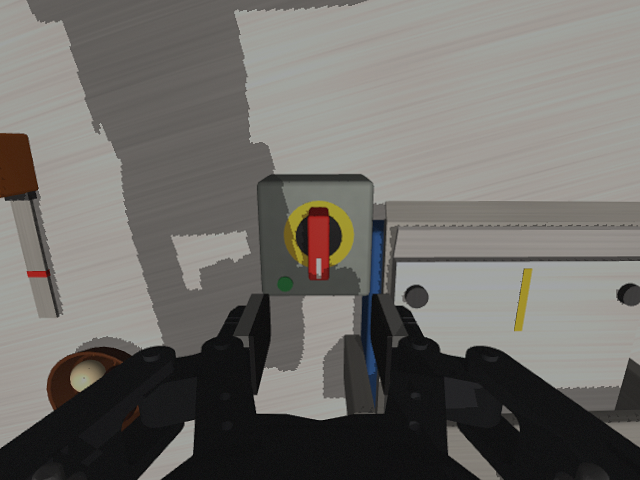

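```bash
python3 - <<'E'
from h import *
o=robot.get_obs();p=vision.camera('wrist')
hsv=cv2.cvtColor(p['image'],cv2.COLOR_RGB2HSV)
crop('w2a',p,270,190,370,300,5)
m=((hsv[...,0]<8)|(hsv[...,0]>172))&(hsv[...,1]>150)&(hsv[...,2]>60); m[:,:250]=0;m[:,400:]=0
ys,xs=np.nonzero(m); print(xs.min(),xs.max(),ys.min(),ys.max())
print(fr(onz(p,[[318.5,281-1]],.096,o)),fr(onz(p,[[318,218]],.096,o)))
E
```

```text
307 329 207 278
[[0.6164, -0.1377]] [[0.5757, -0.1269]]
```

View pics/w2a.png

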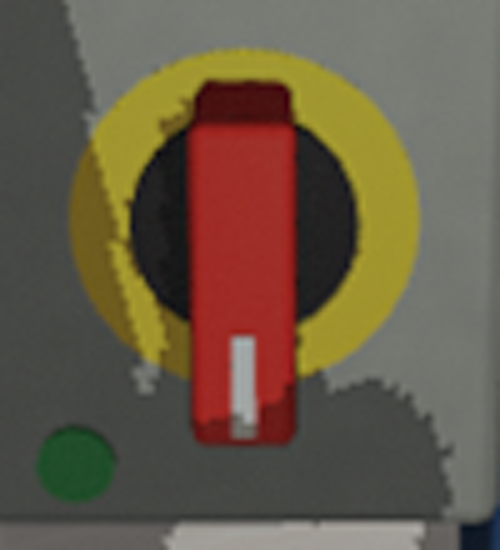

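Call:
carry_out:
  steps:
    - {"rot": [0,0,0],"delta_pos": [0.044,0,-0.0005],"grip": 0.042}
    - {"rot": [0,0,0],"delta_pos": [0.04,0,0],"grip": 0.042}
    - {"rot": [0,0,0],"delta_pos": [0,0,0],"grip": 0.042}
    - {"rot": [0,0,0],"delta_pos": [0,0,0],"grip": 0.0}
    - {"rot": [0,0,0],"delta_pos": [0,0,0],"grip": 0.0}
    - {"rot": [0,0,0],"delta_pos": [0,0,0],"grip": 0.0}
    - {"rot": [0,0,0],"delta_pos": [0,0,0],"grip": 0.0}
  newtons: 30

```text
time_s: 6.58
tcp_pos: [0.5947, -0.1317, 0.0698]
eef_rot: [0.701, 0.093, 0.701, -0.093]
wrist_force: [0.8, 0.5, 0.1]
finger_gap: -0.0002
```

```bash
python3 - <<'E'
from h import *
o=robot.get_obs(); print(o)
p=vision.camera('wrist'); save('w3',p)
d=vision.camera('side'); crop('d3',d,230,130,380,270,5)
s=vision.camera('scene'); crop('s3',s,220,180,380,320,5)
E
```

```text
{'time_s': 6.575, 'joints': array([-2.20435066e-01,  4.79688217e-01,  1.77402889e+00,  4.09556599e-06,
        8.86876342e-01, -1.52797733e+00]), 'joint_velocities': array([ 0.0014454 ,  0.00696467,  0.00356811, -0.00112287, -0.00032178,
        0.00161503]), 'joint_efforts': array([ 4.09941946e-03, -6.30030584e+01, -2.78321135e+01,  3.52770860e-05,
       -4.77308218e-03,  2.40036861e-04]), 'tcp_pos': array([ 0.5946679 , -0.13171257,  0.06976972]), 'eef_rot': array([ 0.70134184,  0.09277652,  0.70063788, -0.09283695]), 'wrist_force': array([0.78346665, 0.49932137, 0.10323085]), 'torque': array([ 0.0401957 , -0.03566618,  0.01026052]), 'finger_gap': -0.00020850506800161933}
```

View pics/w3.png

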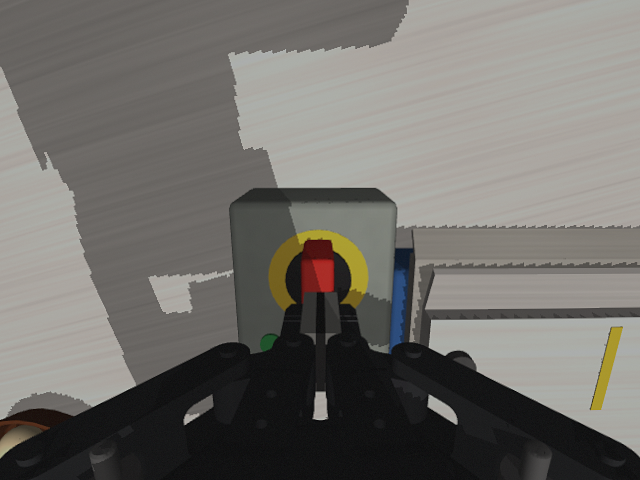

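View pics/s3.png

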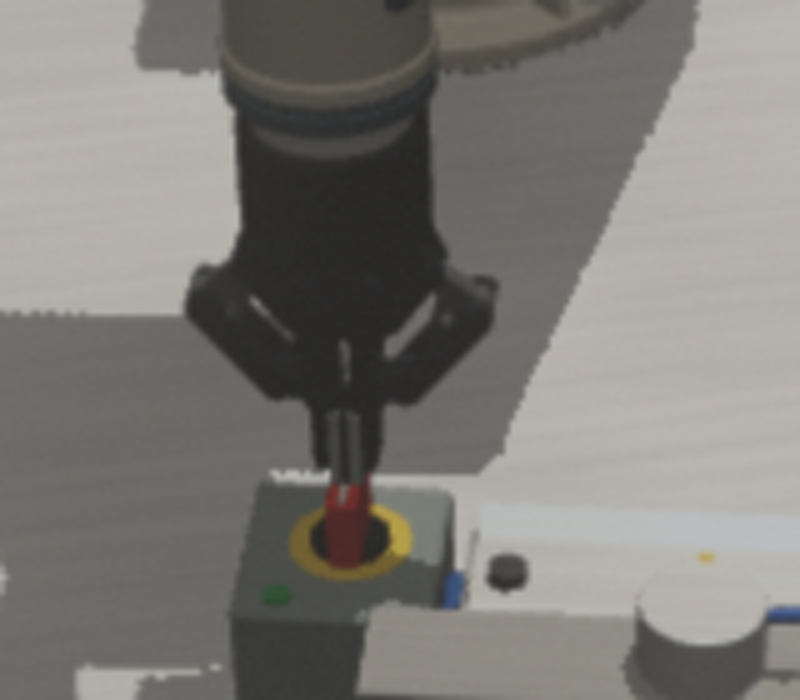

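View pics/d3.png

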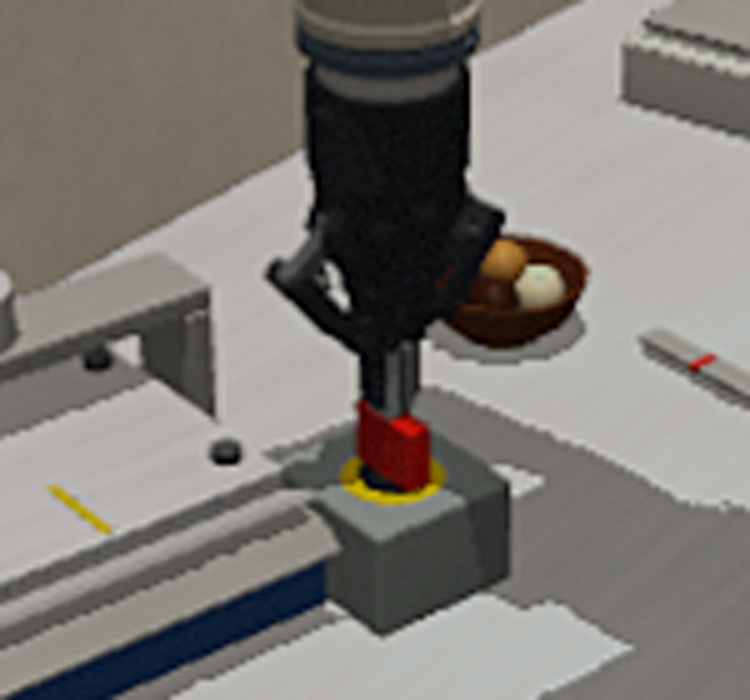

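```bash
python3 - <<'E'
from h import *
o=robot.get_obs()
for n in ['scene','side','wrist']:
    p=vision.camera(n); t=o['tcp_pos']
    print(n,proj(p,[t,t+[0,0,.019],t+[0,0,.03],t+[0,0,.05]],o).round(1).tolist())
E
```

```text
scene [[289.5, 284.7], [289.1, 277.7], [288.9, 273.5], [288.5, 265.9]]
side [[307.1, 220.9], [307.1, 214.2], [307.1, 210.3], [307.0, 203.0]]
wrist [[318.3, 284.9], [318.1, 301.0], [318.0, 312.0], [317.6, 336.5]]
```

```bash
python3 - <<'E'
from h import *
o=robot.get_obs()
p=vision.camera('wrist'); crop('w3a',p,250,220,390,340,5.5)
d=vision.camera('side'); crop('d3a',d,280,180,340,240,10)
s=vision.camera('scene'); crop('s3a',s,260,240,320,300,10)
t=o['tcp_pos'].copy(); ax=np.array([.966,-.259,0])
for z in (.06,.072,.096): print(z,proj(p,[np.r_[t[:2],z]+a*ax for a in (-.022,0,.022)],o).round(1).tolist())
E
```

```text
0.06 [[318.2, 237.3], [318.4, 278.3], [318.5, 316.8]]
0.072 [[318.1, 243.7], [318.3, 287.2], [318.4, 327.7]]
0.096 [[317.8, 259.6], [318.0, 308.8], [318.2, 354.1]]
```

View pics/w3a.png

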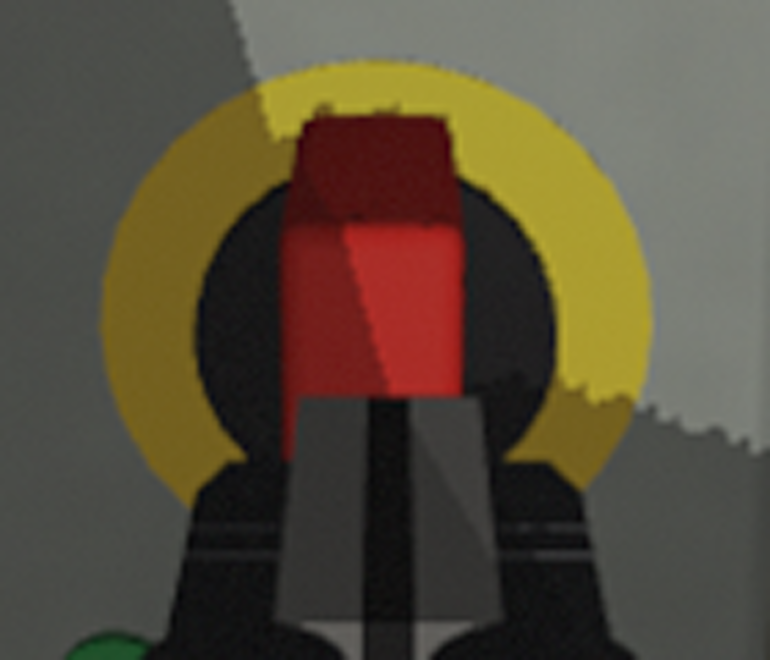

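View pics/d3a.png

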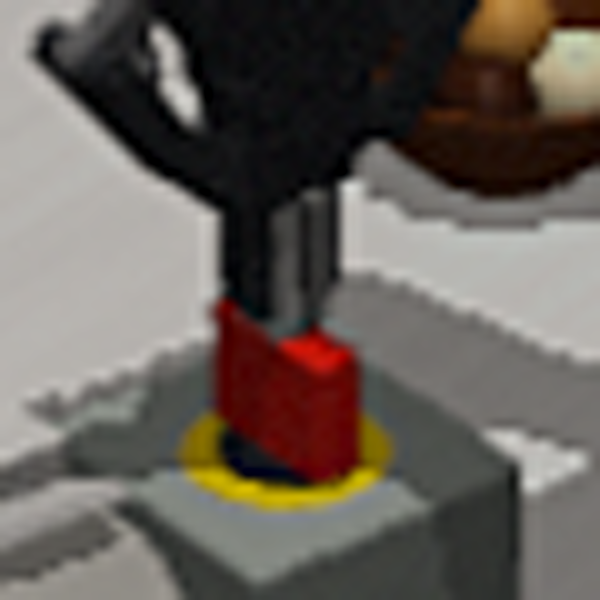

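View pics/s3a.png

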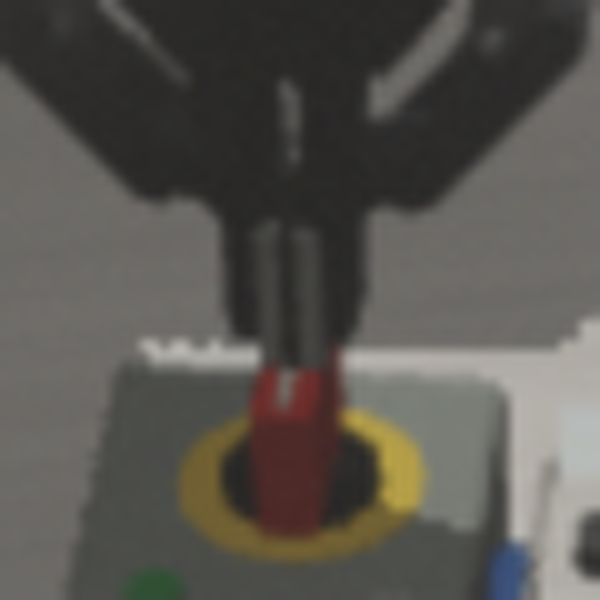

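```bash
cat >> h.py <<'E'
def tri(L):
    A=np.zeros((3,3));b=np.zeros(3)
    for p,uv,o in L:
        d,t=ray(p,[uv],o); d=d[0]/np.linalg.norm(d[0]); P=np.eye(3)-np.outer(d,d); A+=P;b+=P@t
    return np.linalg.solve(A,b)
E
python3 - <<'E'
from h import *
o=robot.get_obs()
p=vision.camera('wrist');d=vision.camera('side');s=vision.camera('scene')
print('tip mid',tri([(s,(289,276.3),None),(d,(308.3,212.8),None)]))
print('bar top: scene near end, side', tri([(s,(288.3,280.5),None),(d,(302.3,210.5),None)]))
print('wrist ray at rows', [fr(onz(p,[[320,292.3]],z,o)) for z in (.07,.096,.1,.11)])
E
```

```text
tip mid [ 0.59255135 -0.13249363  0.09153884]
bar top: scene near end, side [ 0.60983754 -0.13442172  0.09255493]
wrist ray at rows [[[0.5979, -0.1317]], [[0.5871, -0.1288]], [[0.5855, -0.1284]], [[0.5813, -0.1272]]]
```

Call:
carry_out:
  steps:
    - {"rot": [0,0,0],"delta_pos": [-0.004,0,0],"grip": 0.042}
    - {"rot": [0,0,0],"delta_pos": [0,0,0],"grip": 0.042}
    - {"rot": [0,0,0],"delta_pos": [0,0,0],"grip": 0.042}
    - {"rot": [0,0,0],"delta_pos": [0.007,0,0],"grip": 0.042}
    - {"rot": [0,0,0],"delta_pos": [0.004,0,0],"grip": 0.042}
    - {"rot": [0,0,0],"delta_pos": [0,0,0],"grip": 0.042}

```text
time_s: 7.92
tcp_pos: [0.5938, -0.1315, 0.0614]
eef_rot: [0.701, 0.093, 0.701, -0.093]
wrist_force: [0.9, -0.1, 1.0]
finger_gap: 0.042
```

```bash
python3 - <<'E'
from h import *
o=robot.get_obs(); print(o['wrist_force'],o['tcp_pos'])
p=vision.camera('wrist'); save('w4',p)
d=vision.camera('side'); crop('d4',d,270,160,350,240,7)
E
```

```text
[ 0.91203692 -0.14929965  0.99356263] [ 0.5937772  -0.1315415   0.06136297]
```

View pics/w4.png

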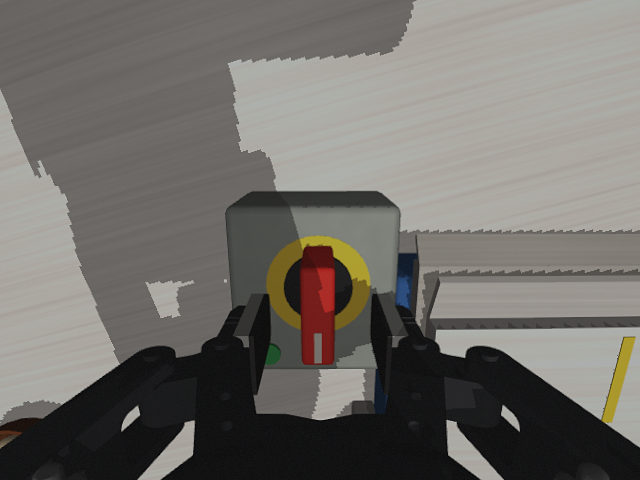

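View pics/d4.png

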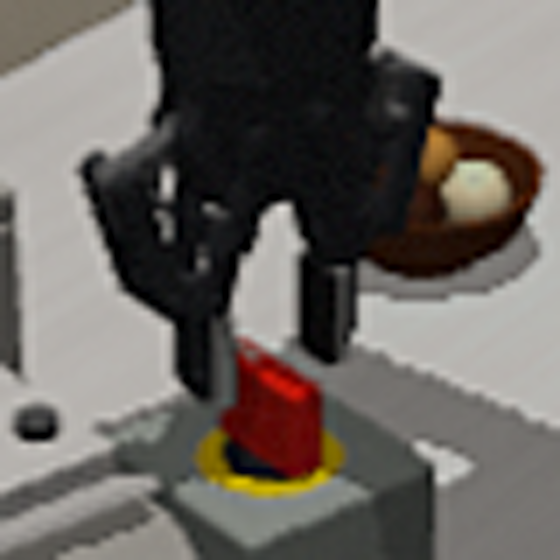

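Call:
carry_out:
  steps:
    - {"rot": [0,0,0],"delta_pos": [0.008,0,0.001],"grip": 0.042}
    - {"rot": [0,0,0],"delta_pos": [0.007,0,0],"grip": 0.042}
    - {"rot": [0,0,0],"delta_pos": [0,0,0],"grip": 0.0}
    - {"rot": [0,0,0],"delta_pos": [0,0,0],"grip": 0.0}
    - {"rot": [0,0,0],"delta_pos": [0,0,0],"grip": 0.0}
    - {"rot": [0,0,0],"delta_pos": [0,0,0],"grip": 0.0}
  newtons: 30

```text
time_s: 8.78
tcp_pos: [0.5947, -0.1327, 0.0469]
eef_rot: [0.701, 0.092, 0.701, -0.093]
wrist_force: [-1.8, -4.6, -3.7]
finger_gap: 0.0129
```

```bash
python3 - <<'E'
from h import *
o=robot.get_obs(); print(o['wrist_force'],o['tcp_pos'],o['torque'])
p=vision.camera('wrist'); save('w5',p)
d=vision.camera('side'); crop('d5',d,270,160,350,240,7)
E
```

```text
[-1.76802068 -4.62723803 -3.70975688] [ 0.59470069 -0.13268282  0.04688015] [-0.62236557  0.17155388  0.04438985]
```

View pics/w5.png

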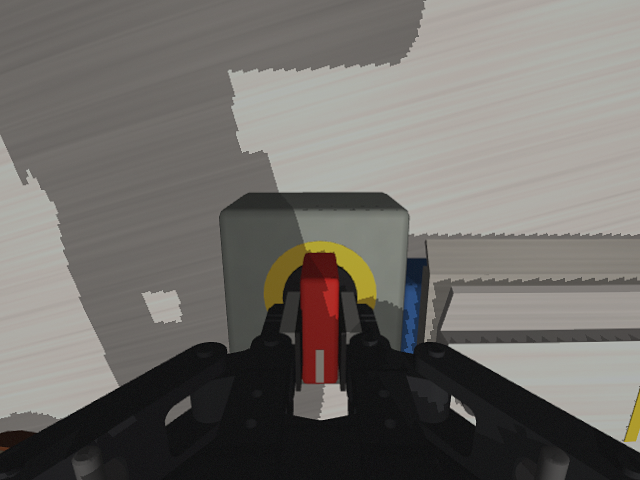

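View pics/d5.png

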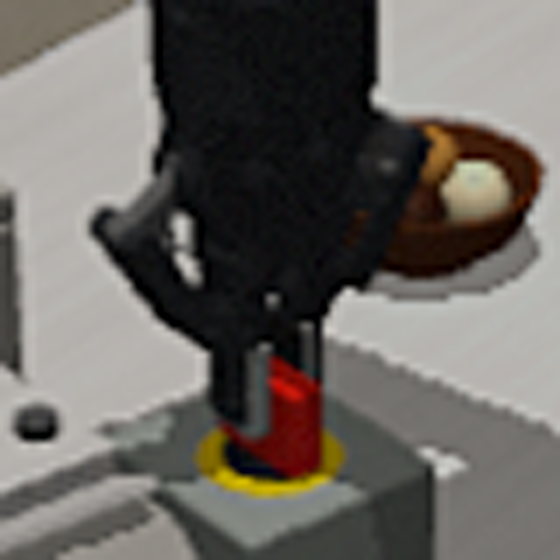

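Call:
carry_out:
  steps:
    - {"rot": [8,0,0],"delta_pos": [0,0,0],"grip": 0.0}
    - {"rot": [8,0,0],"delta_pos": [0,0,0],"grip": 0.0}
    - {"rot": [8,0,0],"delta_pos": [0,0,0],"grip": 0.0}
    - {"rot": [8,0,0],"delta_pos": [0,0,0],"grip": 0.0}
    - {"rot": [8,0,0],"delta_pos": [0,0,0],"grip": 0.0}
    - {"rot": [8,0,0],"delta_pos": [0,0,0],"grip": 0.0}
    - {"rot": [8,0,0],"delta_pos": [0,0,0],"grip": 0.0}
    - {"rot": [8,0,0],"delta_pos": [0,0,0],"grip": 0.0}
    - {"rot": [0,0,0],"delta_pos": [0,0,0],"grip": 0.0}
  newtons: 40

```text
time_s: 10.0
tcp_pos: [0.5939, -0.1337, 0.0469]
eef_rot: [0.546, 0.449, 0.546, -0.451]
wrist_force: [-5.9, -9.7, 0.4]
finger_gap: 0.0132
```

```bash
python3 - <<'E'
from h import *
o=robot.get_obs(); print(np.round(q2R(o['eef_rot']),3),o['wrist_force'],o['tcp_pos'],o['torque'],o['finger_gap'])
p=vision.camera('wrist'); save('w6',p)
E
```

```text
[[-0.002  0.982  0.19 ]
 [-0.003  0.19  -0.982]
 [-1.    -0.003  0.002]] [-5.92896623 -9.67806731  0.36741516] [ 0.59392504 -0.13370739  0.04694398] [-1.6394323   0.63727717  1.10720947] 0.013223781293456607
```

View pics/w6.png

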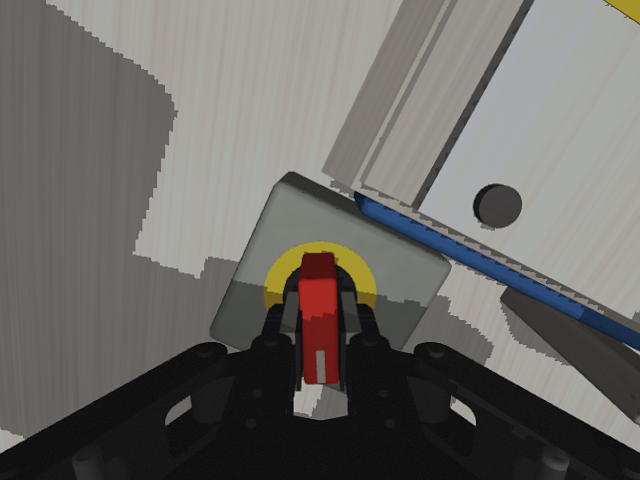

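Call:
carry_out:
  steps:
    - {"rot": [0,0,0],"delta_pos": [0,0,0],"grip": 0.075}
    - {"rot": [0,0,0],"delta_pos": [0,0,0],"grip": 0.075}
    - {"rot": [0,0,0],"delta_pos": [0,0,0],"grip": 0.075}
    - {"rot": [0,0,0],"delta_pos": [0,0,0],"grip": 0.075}
    - {"rot": [0,0,0],"delta_pos": [-0.04,0,0],"grip": 0.075}
    - {"rot": [0,0,0],"delta_pos": [-0.05,0,0],"grip": 0.075}
    - {"rot": [-10.0,0,0],"delta_pos": [-0.05,0,0],"grip": 0.085}
    - {"rot": [-10.0,0,0],"delta_pos": [-0.03,0,0],"grip": 0.085}

```text
time_s: 11.05
tcp_pos: [0.5963, -0.1318, 0.2201]
eef_rot: [0.617, 0.347, 0.615, -0.346]
wrist_force: [-0.0, -1.5, -0.1]
finger_gap: 0.0851
```

```bash
python3 - <<'E'
from h import *
o=robot.get_obs(); print(np.round(q2R(o['eef_rot']),3),o['wrist_force'],o['tcp_pos'],o['joints'],o['finger_gap'])
p=vision.camera('wrist'); save('w7',p)
E
```

```text
[[ 0.003  0.855  0.519]
 [-0.     0.519 -0.855]
 [-1.     0.003  0.002]] [-0.00234899 -1.51550704 -0.08692403] [ 0.59625374 -0.13183222  0.22007659] [-2.20233742e-01  3.13640357e-01  1.65032541e+00  3.16342680e-04
  1.17437147e+00 -7.65813445e-01] 0.08507571832452679
```

View pics/w7.png

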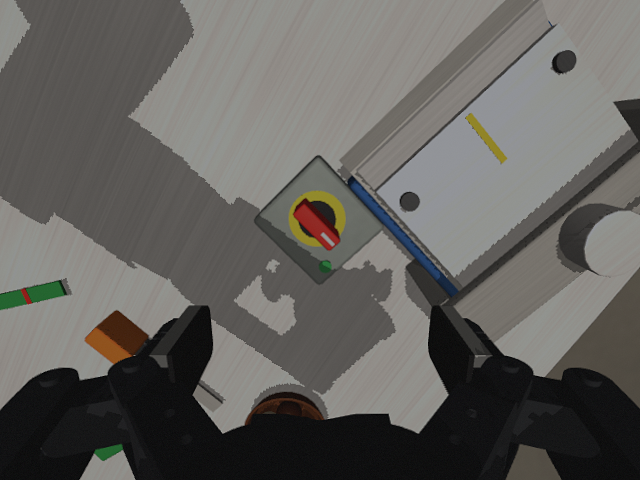

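Call:
carry_out:
  steps:
    - {"rot": [0,0,0],"delta_pos": [0,-0.0452,0.0285],"grip": 0.085}
    - {"rot": [0,0,0],"delta_pos": [0,-0.0452,0.0285],"grip": 0.085}
    - {"rot": [0,0,0],"delta_pos": [0,-0.0452,0.0285],"grip": 0.085}
    - {"rot": [0,0,0],"delta_pos": [0,-0.0452,0.0285],"grip": 0.085}
    - {"rot": [0,0,0],"delta_pos": [0,-0.0452,0.0285],"grip": 0.085}
    - {"rot": [-10.5,0,0],"delta_pos": [0,0,0],"grip": 0.085}
    - {"rot": [-10.5,0,0],"delta_pos": [0,0,0],"grip": 0.085}
    - {"rot": [-10.5,0,0],"delta_pos": [0,0,0],"grip": 0.085}
    - {"rot": [-10.5,0,0],"delta_pos": [0,0,0],"grip": 0.085}
    - {"rot": [-2,0,0],"delta_pos": [0,0,0],"grip": 0.07}

```text
time_s: 12.35
tcp_pos: [0.4747, -0.3701, 0.2169]
eef_rot: [0.701, 0.093, 0.701, -0.093]
wrist_force: [0.1, 0.5, 0.3]
finger_gap: 0.0706
```

```bash
python3 - <<'E'
from h import *
o=robot.get_obs(); print(np.round(q2R(o['eef_rot']),3),o['wrist_force'],o['tcp_pos'],o['joints'],o['finger_gap'])
p=vision.camera('wrist'); save('w8',p)
crop('w8a',p,240,190,400,310,5)
s=vision.camera('scene'); crop('s8',s,100,220,320,360,3.6)
E
```

```text
[[ 0.     0.26   0.966]
 [ 0.     0.966 -0.26 ]
 [-1.     0.    -0.   ]] [0.10082909 0.46649977 0.30953316] [ 0.47465438 -0.37005377  0.21690572] [-6.64808658e-01  3.04673296e-01  1.67019458e+00  2.14452929e-04
  1.16686882e+00 -1.97260331e+00] 0.07055170484255723
```

View pics/w8.png

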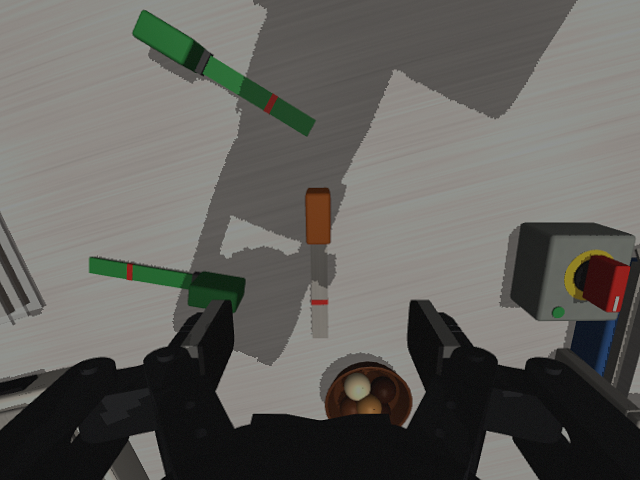

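View pics/w8a.png

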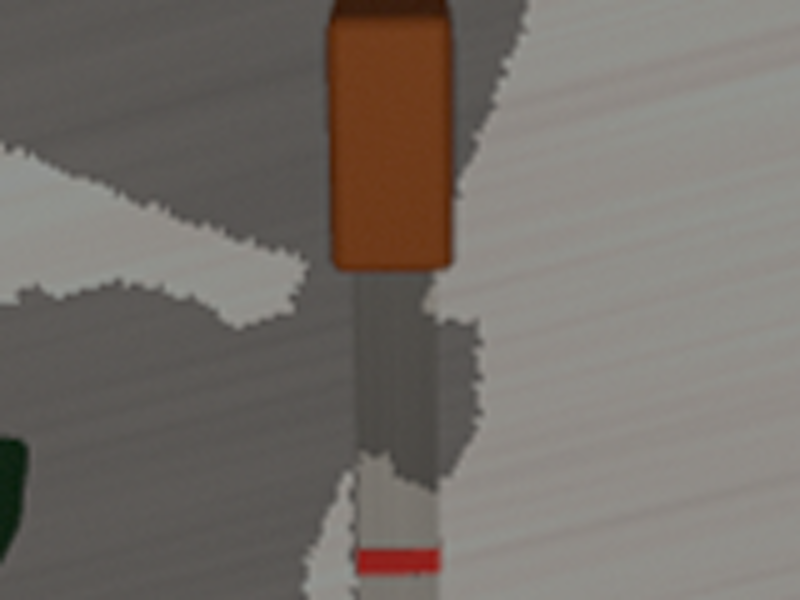

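View pics/s8.png

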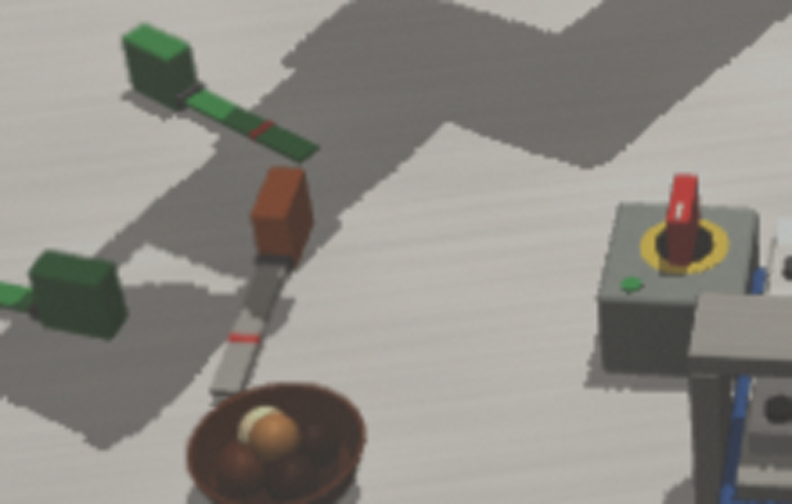

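```bash
python3 - <<'E'
from h import *
o=robot.get_obs();p=vision.camera('wrist')
A=lambda a,z:onz(p,cr(a,240,190,5),z,o)
t=A([(331,16),(449,16),(333,269),(452,269)],.046); print(fr(t),t.mean(0))
b=A([(356,290),(434,290),(357,560),(439,560)],.012); print(fr(b))
tip=onz(p,[[312,337.5],[327.5,337.5]],.012,o); print(fr(tip))
dirs=[t[2]-t[0],t[3]-t[1],b[2]-b[0],b[3]-b[1],tip.mean(0)-(t[0]+t[1])/2,tip.mean(0)-t.mean(0)]
print([round(np.degrees(np.arctan2(d[1],d[0])),2) for d in dirs])
g=onz(p,[[187,290],[244,280],[240,312]],.04,o); T=q2R(o['eef_rot'])
print('green rel tool',[(T.T@(x-t.mean(0))).round(3).tolist() for x in g])
print('delta tool',(T.T@(t.mean(0)-o['tcp_pos'])).round(4))
E
```

```text
[[0.4501, -0.3763], [0.4558, -0.3553], [0.4968, -0.3892], [0.5028, -0.3672]] [ 0.47636308 -0.37199098  0.046     ]
[[0.5113, -0.3896], [0.5157, -0.3737], [0.5712, -0.4062], [0.576, -0.3887]]
[[0.6146, -0.4171], [0.6192, -0.4]]
[np.float64(-15.44), np.float64(-14.23), np.float64(-15.5), np.float64(-14.0), np.float64(-14.62), np.float64(-14.58)]
green rel tool [[0.006, -0.133, 0.075], [0.006, -0.074, 0.064], [0.006, -0.081, 0.1]]
delta tool [ 0.171  -0.0014  0.0022]
```

Call:
carry_out:
  steps:
    - {"rot": [-0.45,0,0],"delta_pos": [0.04,-0.0014,0.0022],"grip": 0.05}
    - {"rot": [0,0,0],"delta_pos": [0.06,0,0],"grip": 0.05}
    - {"rot": [0,0,0],"delta_pos": [0.06,0,0],"grip": 0.05}
    - {"rot": [0,0,0],"delta_pos": [0.03,0,0],"grip": 0.05}
    - {"rot": [0,0,0],"delta_pos": [0.015,0,0],"grip": 0.05}
    - {"rot": [0,0,0],"delta_pos": [0,0,0],"grip": 0.05}

```text
time_s: 13.25
tcp_pos: [0.4762, -0.372, 0.0117]
eef_rot: [0.701, 0.091, 0.702, -0.09]
wrist_force: [0.3, -0.9, 0.0]
finger_gap: 0.0503
```

```bash
python3 - <<'E'
from h import *
o=robot.get_obs(); print(np.round(q2R(o['eef_rot']),3),o['wrist_force'],o['tcp_pos'],o['finger_gap'])
p=vision.camera('wrist'); save('w9',p)
d=vision.camera('side'); crop('d9',d,340,150,440,240,7)
E
```

```text
[[-0.001  0.254  0.967]
 [ 0.001  0.967 -0.254]
 [-1.     0.    -0.001]] [ 0.28928706 -0.92789668  0.00906851] [ 0.47619777 -0.37204412  0.01172815] 0.05034727174078275
```

View pics/w9.png

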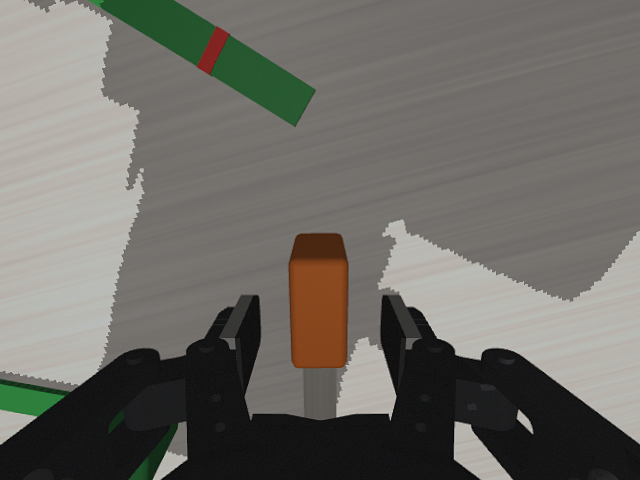

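View pics/d9.png

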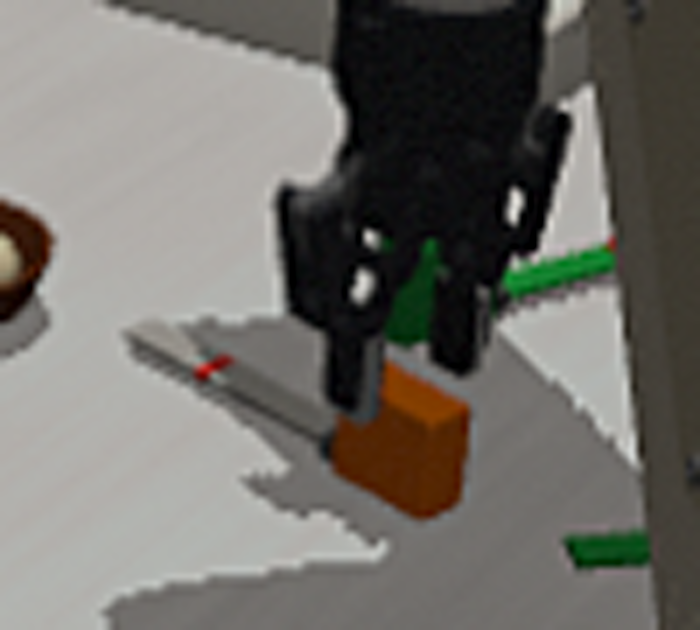

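Call:
carry_out:
  steps:
    - {"rot": [0,0,0],"delta_pos": [0.009,0,0],"grip": 0.05}
    - {"rot": [0,0,0],"delta_pos": [0.008,0,0],"grip": 0.05}
    - {"rot": [0,0,0],"delta_pos": [0,0,0],"grip": 0.05}

```text
time_s: 13.72
tcp_pos: [0.4759, -0.3719, -0.0055]
eef_rot: [0.701, 0.09, 0.702, -0.09]
wrist_force: [-0.2, 0.2, 1.0]
finger_gap: 0.0501
```

```bash
python3 - <<'E'
from h import *
o=robot.get_obs(); print(o['wrist_force'],o['tcp_pos'],o['finger_gap'])
p=vision.camera('wrist'); save('w10',p)
d=vision.camera('side'); crop('d10',d,340,150,440,240,7)
E
```

```text
[-0.19430291  0.23373501  0.99479444] [ 0.47592438 -0.37185967 -0.0054962 ] 0.05006197257960556
```

View pics/d10.png

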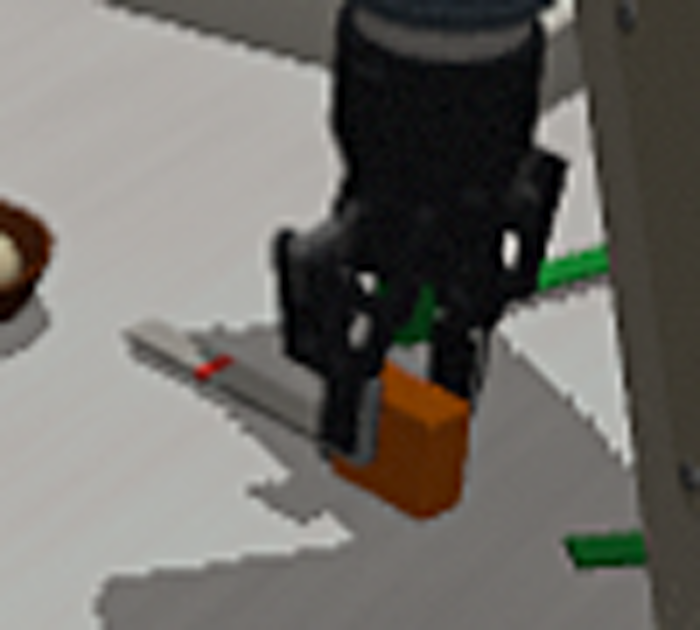

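View pics/w10.png

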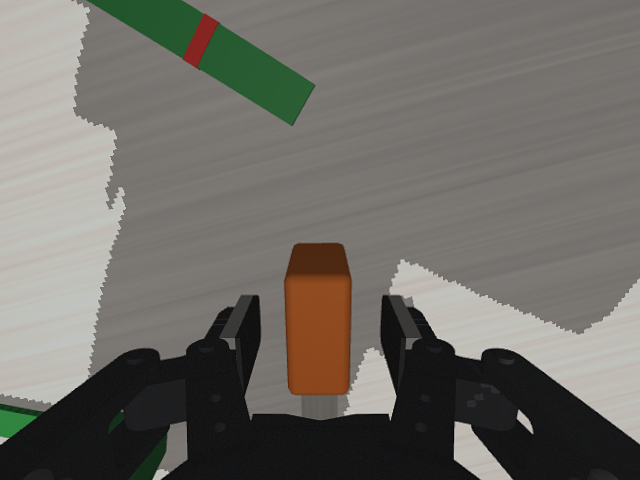

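Call:
carry_out:
  steps:
    - {"rot": [0,0,0],"delta_pos": [0,0,0],"grip": 0.0}
    - {"rot": [0,0,0],"delta_pos": [0,0,0],"grip": 0.0}
    - {"rot": [0,0,0],"delta_pos": [0,0,0],"grip": 0.0}
    - {"rot": [0,0,0],"delta_pos": [0,0,0],"grip": 0.0}
    - {"rot": [0,0,0],"delta_pos": [0,0,0],"grip": 0.0}
  newtons: 80

```text
time_s: 14.45
tcp_pos: [0.4766, -0.3724, -0.0045]
eef_rot: [0.702, 0.09, 0.701, -0.09]
wrist_force: [-0.8, -0.3, 4.6]
finger_gap: 0.0222
```

Call:
carry_out:
  steps:
    - {"rot": [0,0,0],"delta_pos": [-0.02,0,0],"grip": 0.0}
    - {"rot": [0,0,0],"delta_pos": [-0.06,0,0],"grip": 0.0}
    - {"rot": [0,0,0],"delta_pos": [-0.06,0,0],"grip": 0.0}
    - {"rot": [0,0,0],"delta_pos": [-0.02,0,0],"grip": 0.0}
    - {"rot": [0,0,0],"delta_pos": [0,0,0],"grip": 0.0}
    - {"rot": [0,0,0],"delta_pos": [0,0,0],"grip": 0.0}

```text
time_s: 15.2
tcp_pos: [0.4756, -0.3716, 0.1541]
eef_rot: [0.701, 0.09, 0.702, -0.09]
wrist_force: [0.3, 0.2, -2.7]
finger_gap: 0.0228
```

```bash
python3 - <<'E'
from h import *
o=robot.get_obs(); print(np.round(q2R(o['eef_rot']),4),o['wrist_force'],o['tcp_pos'],o['finger_gap'],o['torque'])
p=vision.camera('wrist'); save('w11',p); crop('w11a',p,250,250,390,480,2.6)
d=vision.camera('side'); crop('d11',d,300,100,440,220,5.5)
s=vision.camera('scene'); crop('s11',s,120,200,240,320,5)
E
```

```text
[[-1.400e-03  2.526e-01  9.676e-01]
 [ 1.100e-03  9.676e-01 -2.526e-01]
 [-1.000e+00  7.000e-04 -1.600e-03]] [ 0.26119862  0.24184684 -2.68313625] [ 0.47555969 -0.37155664  0.15411597] 0.022832919075768576 [ 0.02986459  0.01554562 -0.03662035]
```

View pics/w11.png

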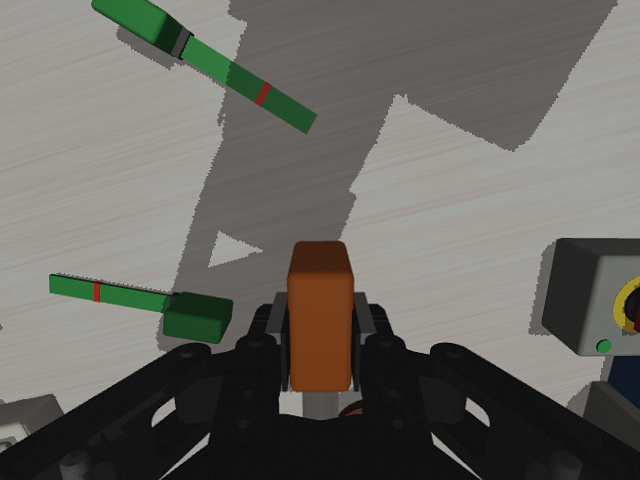

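View pics/d11.png

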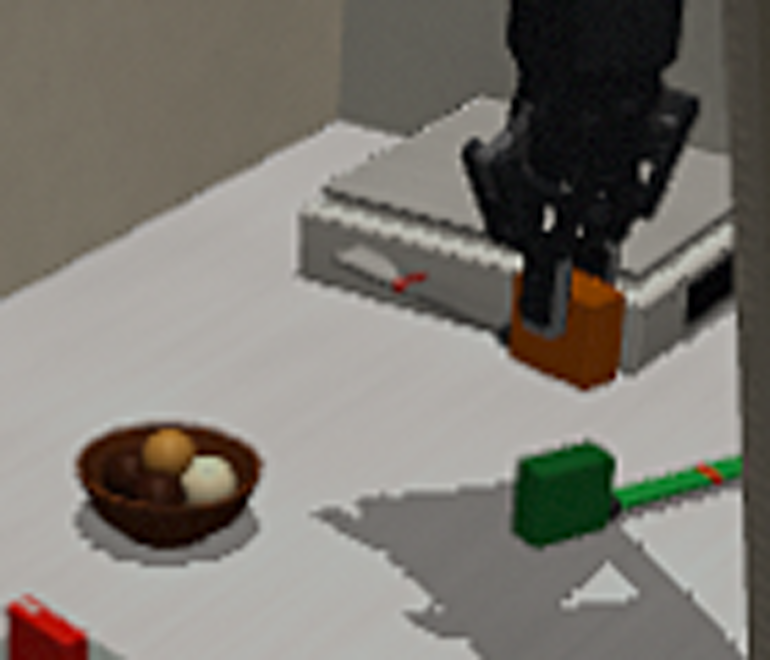

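View pics/s11.png

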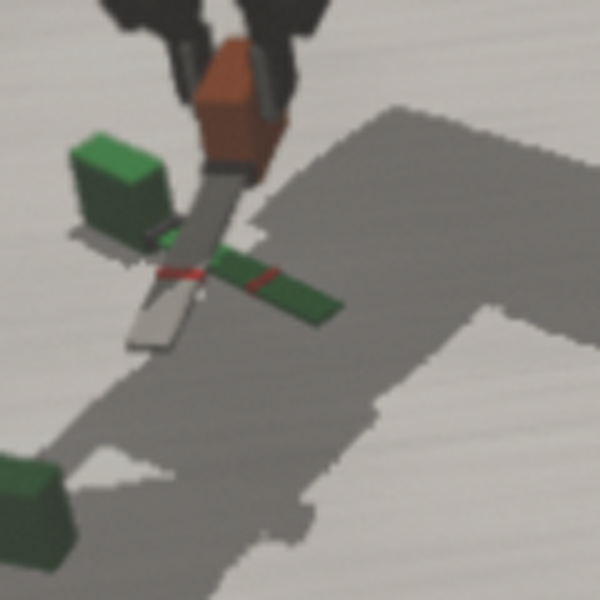

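```bash
python3 - <<'E'
from h import *
o=robot.get_obs();T=q2R(o['eef_rot'])
d=vision.camera('side');s=vision.camera('scene')
for n,a,b in [('red',(181,273),(409,282)),('tip',(148.5,347),(344,251))]:
    X=tri([(s,cr([a],120,200,5)[0],None),(d,cr([b],300,100,5.5)[0],None)])
    print(n,X.round(4),'tool',(T.T@(X-o['tcp_pos'])).round(4))
# expected
pred=[o['tcp_pos']+T@np.array([-.0145,0,z]) for z in (.1,.145)]
print(np.array(pred).round(4))
print('pred px scene',((proj(s,pred)+.5-[120,200])*5).round(0).tolist(),'side',((proj(d,pred)+.5-[300,100])*5.5).round(0).tolist())
E
```

```text
red [ 0.5696 -0.3947  0.1678] tool [-0.0146  0.0014  0.0968]
tip [ 0.6147 -0.4066  0.1674] tool [-0.0143  0.0013  0.1435]
[[ 0.5723 -0.3968  0.1678]
 [ 0.6159 -0.4082  0.1676]]
pred px scene [[177.0, 279.0], [144.0, 348.0]] side [[407.0, 278.0], [343.0, 249.0]]
```

Call:
carry_out:
  steps:
    - {"rot": [0,0,0],"delta_pos": [0,0.03,-0.01],"grip": 0.0}
    - {"rot": [0,0,0],"delta_pos": [0,0.0516,-0.0174],"grip": 0.0}
    - {"rot": [0,0,0],"delta_pos": [0,0.0516,-0.0174],"grip": 0.0}
    - {"rot": [0,0,0],"delta_pos": [0,0.0516,-0.0174],"grip": 0.0}
    - {"rot": [0,0,0],"delta_pos": [0,0.0516,-0.0174],"grip": 0.0}
    - {"rot": [0,0,0],"delta_pos": [0,0.0516,-0.0174],"grip": 0.0}
    - {"rot": [0,0,0],"delta_pos": [0,0.0516,-0.0174],"grip": 0.0}
    - {"rot": [0,0,0],"delta_pos": [0,0.0516,-0.0174],"grip": 0.0}
    - {"rot": [0.4,0,0],"delta_pos": [0,0.0216,-0.0072],"grip": 0.0}
    - {"rot": [0,0,0],"delta_pos": [0,0,0],"grip": 0.0}

```text
time_s: 16.7
tcp_pos: [0.4459, 0.0636, 0.1548]
eef_rot: [0.701, 0.091, 0.701, -0.092]
wrist_force: [-0.8, -0.2, -1.8]
finger_gap: 0.0224
```

```bash
python3 - <<'E'
from h import *
o=robot.get_obs(); print(np.round(q2R(o['eef_rot']),4),o['wrist_force'],o['tcp_pos'],o['finger_gap'],o['time_s'])
p=vision.camera('wrist'); save('w12',p)
d=vision.camera('side'); crop('d12',d,170,150,340,290,4.6)
s=vision.camera('scene'); crop('s12',s,250,200,450,340,4)
E
```

```text
[[-5.000e-04  2.566e-01  9.665e-01]
 [ 0.000e+00  9.665e-01 -2.566e-01]
 [-1.000e+00 -1.000e-04 -5.000e-04]] [-0.77690866 -0.15581835 -1.82953522] [0.44588357 0.06360334 0.15480625] 0.022360279028688545 16.7
```

View pics/w12.png

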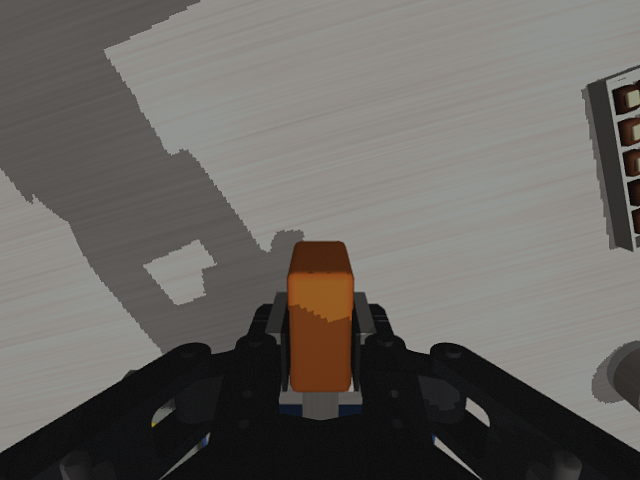

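View pics/d12.png

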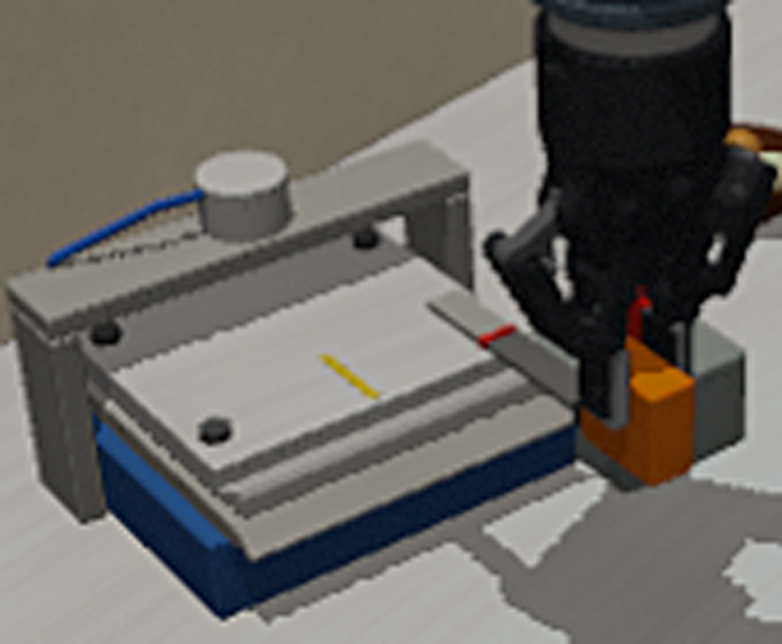

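View pics/s12.png

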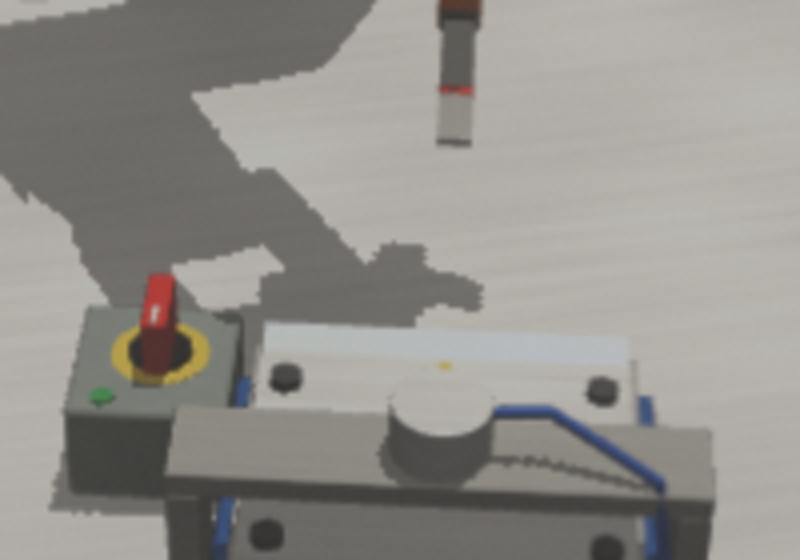

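```bash
python3 - <<'E'
from h import *
o=robot.get_obs();T=q2R(o['eef_rot'])
d=vision.camera('side');s=vision.camera('scene')
a=np.radians(-15.);S=np.array([.6241,.0150,0]);X=np.array([np.cos(a),np.sin(a),0]);Y=np.array([-np.sin(a),np.cos(a),0])
P=lambda x,y,z:S+x*X+y*Y+[0,0,z]
pts=[P(-.014,.1,.05),P(-.014,-.1,.05),P(0,.095,.078),P(0,-.095,.078),P(.03,0,.078),P(.06,0,.078),P(.025,.095,.078),P(.025,-.095,.078),P(.01,-.15,.06),P(-.014,.1,0.0)]
crop('d13',d,170,150,340,290,4.6,proj(d,pts))
crop('s13',s,250,200,450,340,4,np.vstack([proj(s,pts),proj(s,[o['tcp_pos']+T@np.array([-.0145,0,.145]),o['tcp_pos']+T@np.array([-.0125,0,.1])])]))
E
```

```text
(no output)
```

View pics/d13.png

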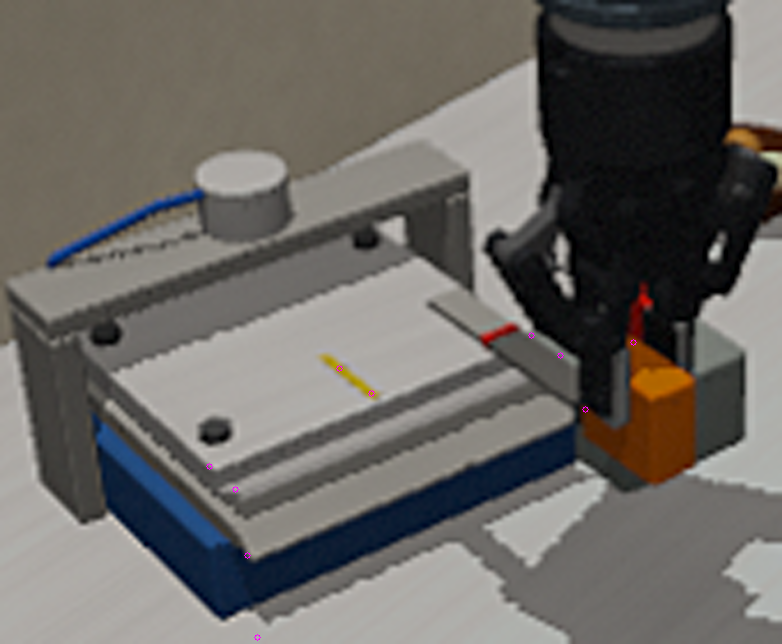

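View pics/s13.png

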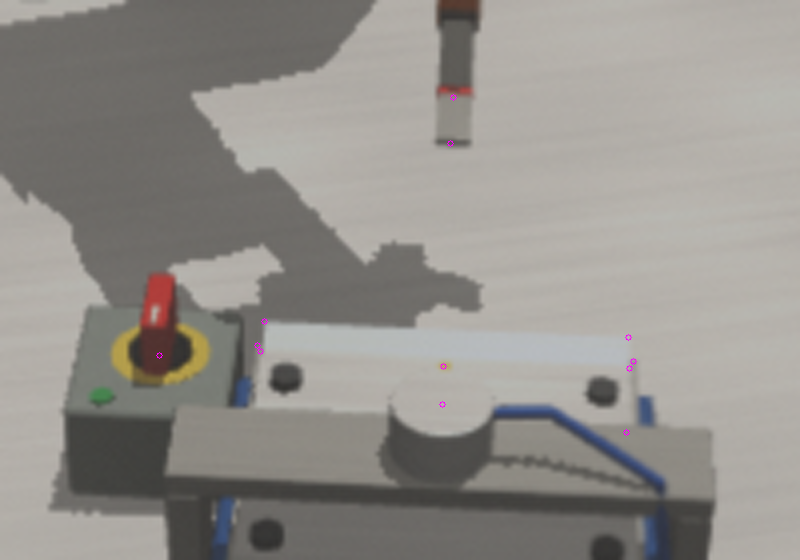

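Call:
carry_out:
  steps:
    - {"rot": [0.1,0,0],"delta_pos": [0.05,-0.0013,0],"grip": 0.0}
    - {"rot": [0,0,0],"delta_pos": [0.04,0,0],"grip": 0.0}
    - {"rot": [0,0,0],"delta_pos": [0.0168,0,0],"grip": 0.0}
    - {"rot": [0,0,0],"delta_pos": [0,0,0],"grip": 0.0}
    - {"rot": [0,0,0],"delta_pos": [0,0,0],"grip": 0.0}

```text
time_s: 17.58
tcp_pos: [0.4466, 0.0607, 0.049]
eef_rot: [0.701, 0.093, 0.701, -0.093]
wrist_force: [0.1, 0.9, -1.1]
finger_gap: 0.0227
```

```bash
python3 - <<'E'
from h import *
o=robot.get_obs(); print(np.round(q2R(o['eef_rot']),4),o['wrist_force'],o['tcp_pos'],o['finger_gap'],o['time_s'])
T=q2R(o['eef_rot'])
a=np.radians(-15.);S=np.array([.6241,.0150,0]);X=np.array([np.cos(a),np.sin(a),0]);Y=np.array([-np.sin(a),np.cos(a),0])
r=o['tcp_pos']+T@np.array([-.0145,0,.145])-S; print('tip in slot',r@X,r@Y,r[2])
p=vision.camera('wrist'); crop('w14',p,200,200,440,480,2.4)
d=vision.camera('side'); crop('d14',d,190,180,320,270,6)
s=vision.camera('scene'); crop('s14',s,290,210,420,310,6)
E
```

```text
[[ 1.000e-03  2.619e-01  9.651e-01]
 [ 1.000e-04  9.651e-01 -2.619e-01]
 [-1.000e+00  4.000e-04  1.000e-03]] [ 0.08190791  0.90124655 -1.12083413] [0.44655318 0.06071578 0.04898605] 0.022652706243084048 17.575
tip in slot -0.038344179695509635 -0.002256178064065086 0.06362806009681041
```

View pics/d14.png

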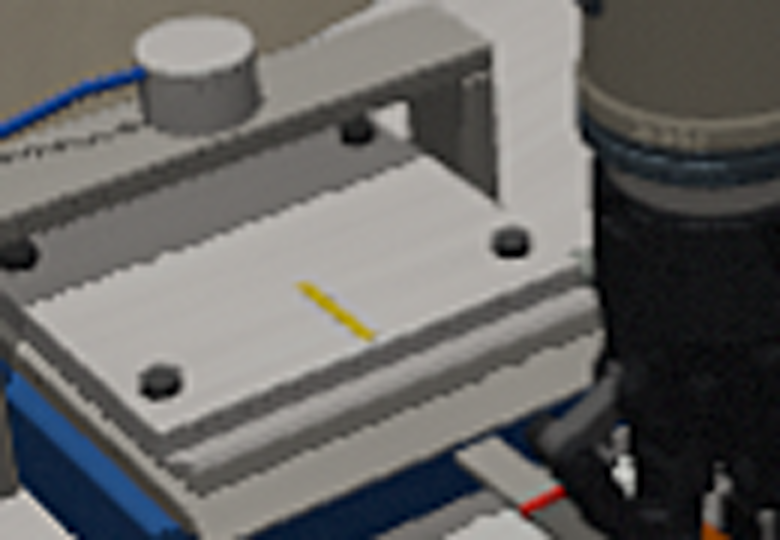

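View pics/s14.png

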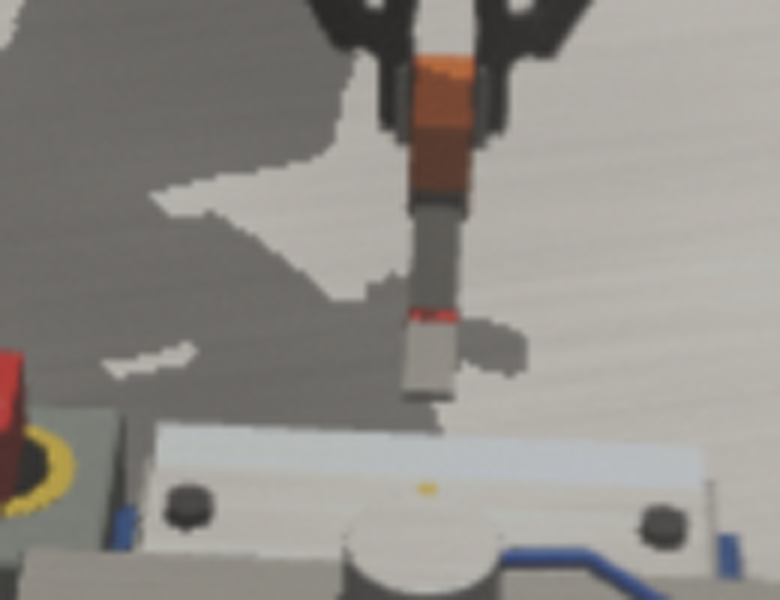

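View pics/w14.png

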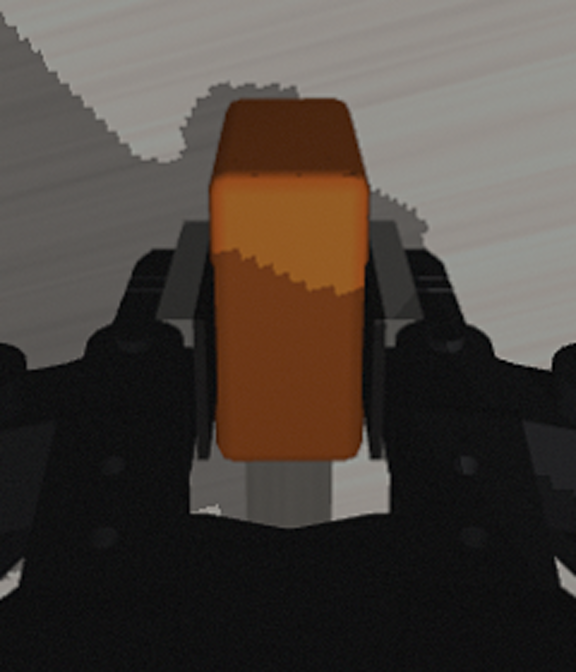

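Call:
carry_out:
  steps:
    - {"rot": [-0.15,0,0],"delta_pos": [0.001,0.0015,0],"grip": 0.0}
    - {"rot": [0,0,0],"delta_pos": [0,0,0.01],"grip": 0.0}
    - {"rot": [0,0,0],"delta_pos": [0,0,0.01],"grip": 0.0}
    - {"rot": [0,0,0],"delta_pos": [0,0,0.01],"grip": 0.0}
    - {"rot": [0,0,0],"delta_pos": [0,0,0.01],"grip": 0.0}
    - {"rot": [0,0,0],"delta_pos": [0,0,0.008],"grip": 0.0}
    - {"rot": [0,0,0],"delta_pos": [0,0,0],"grip": 0.0}

```text
time_s: 18.6
tcp_pos: [0.4933, 0.0499, 0.0472]
eef_rot: [0.701, 0.092, 0.701, -0.092]
wrist_force: [0.6, -0.0, -2.1]
finger_gap: 0.023
```

```bash
cat > st.py <<'E'
from h import *
o=robot.get_obs(); T=q2R(o['eef_rot'])
a=np.radians(-15.);S=np.array([.6241,.0150,0]);X=np.array([np.cos(a),np.sin(a),0]);Y=np.array([-np.sin(a),np.cos(a),0])
r=o['tcp_pos']+T@np.array([-.0145,0,.145])-S; print('tip in slot',(r@X).round(4),(r@Y).round(4),r[2].round(4),'yaw',np.degrees(np.arctan2(T[1,2],T[0,2])).round(2))
f=o['wrist_force'];print('F press',(f@X).round(2),(f@Y).round(2),f[2].round(2),o['torque'].round(3),o['finger_gap'],o['time_s'])
E
python3 - <<'E'
exec(open('st.py').read())
d=vision.camera('side'); crop('d15',d,190,180,320,270,6)
s=vision.camera('scene'); crop('s15',s,290,210,420,310,6)
E
```

```text
tip in slot 0.0096 -0.0001 0.0618 yaw -15.0
F press 0.63 0.16 -2.09 [ 0.012 -0.054 -0.005] 0.02296497863355075 18.6
```

View pics/d15.png

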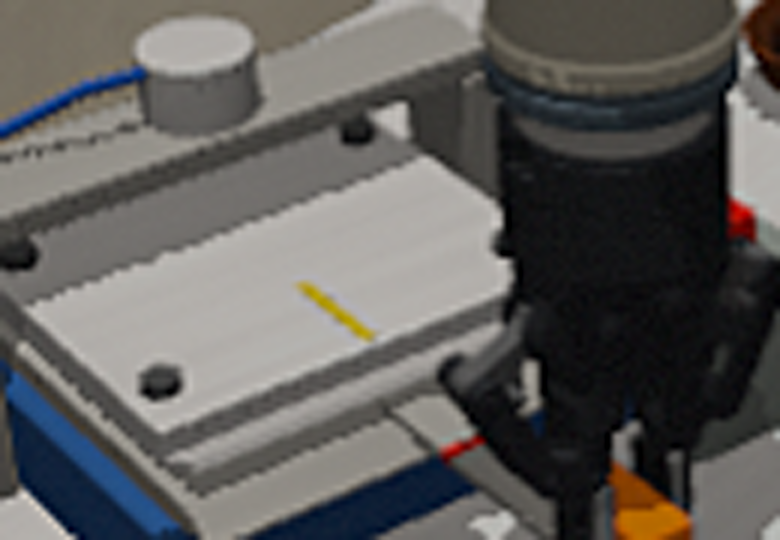

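View pics/s15.png

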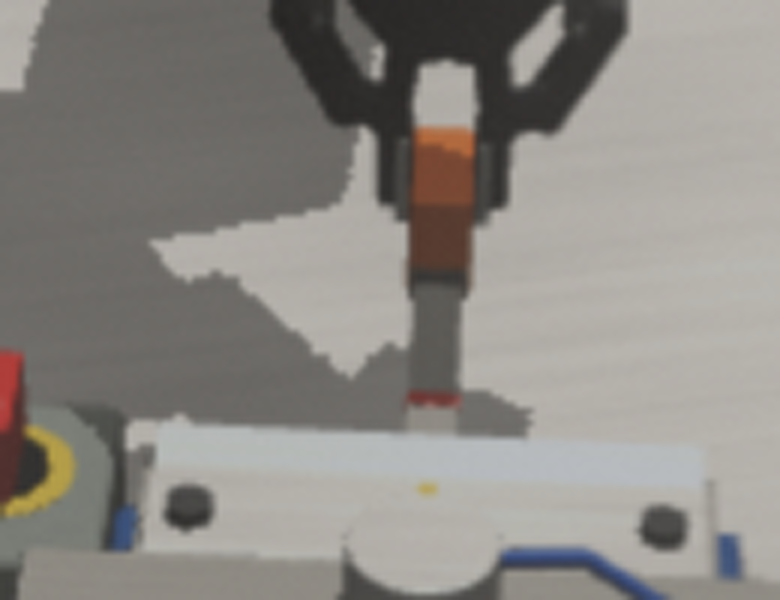

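Call:
carry_out:
  steps:
    - {"rot": [0,0,0],"delta_pos": [0,-0.0005,0.006],"grip": 0.0}
    - {"rot": [0,0,0],"delta_pos": [0,0,0.006],"grip": 0.0}
    - {"rot": [0,0,0],"delta_pos": [0,0,0.006],"grip": 0.0}
    - {"rot": [0,0,0],"delta_pos": [0,0,0.006],"grip": 0.0}
    - {"rot": [0,0,0],"delta_pos": [0,0,0],"grip": 0.0}
  newtons: 90

```text
time_s: 19.32
tcp_pos: [0.5126, 0.0434, 0.0463]
eef_rot: [0.699, 0.092, 0.703, -0.093]
wrist_force: [-8.0, 1.4, 0.2]
finger_gap: 0.0224
```

```bash
python3 - <<'E'
exec(open('st.py').read())
d=vision.camera('side'); crop('d16',d,190,180,320,270,6)
s=vision.camera('scene'); crop('s16',s,290,210,420,310,6)
E
```

```text
tip in slot 0.0301 -0.0015 0.0599 yaw -15.01
F press -8.12 -0.75 0.25 [ 0.281  1.331 -0.13 ] 0.022443333463510514 19.325
```

View pics/d16.png

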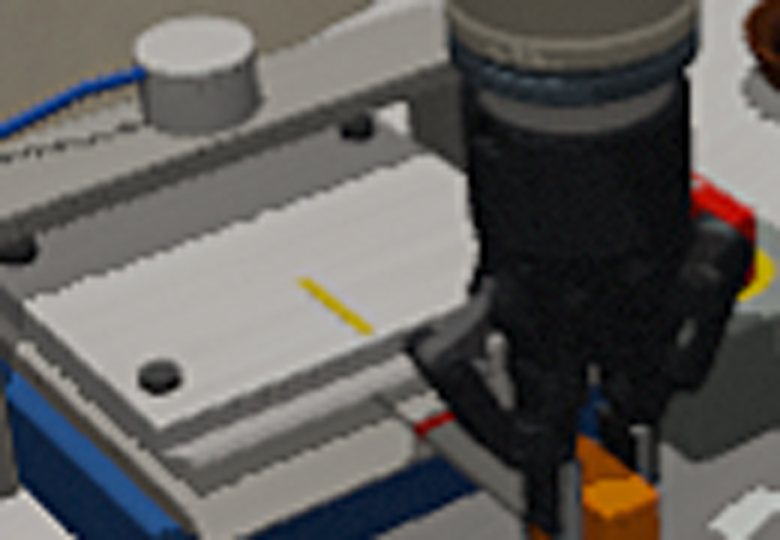

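View pics/s16.png

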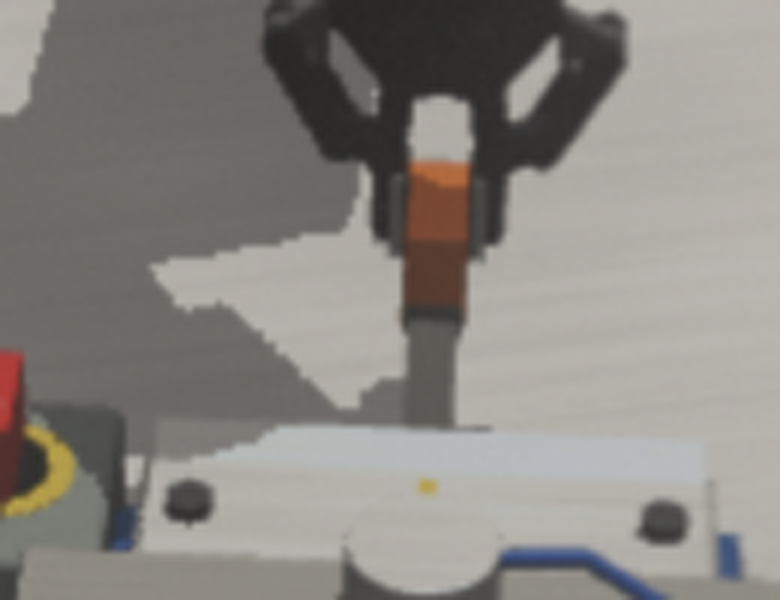

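Call:
carry_out:
  steps:
    - {"rot": [0,0,0],"delta_pos": [-0.0015,0.001,0.004],"grip": 0.0}
    - {"rot": [0,0,0],"delta_pos": [0,0,0.004],"grip": 0.0}
    - {"rot": [0,0,0],"delta_pos": [0,0,0.003],"grip": 0.0}
    - {"rot": [0,0,0],"delta_pos": [0,0,0],"grip": 0.0}
    - {"rot": [0,0,0],"delta_pos": [0,0,0],"grip": 0.0}

```text
time_s: 20.05
tcp_pos: [0.5235, 0.0416, 0.0478]
eef_rot: [0.699, 0.092, 0.703, -0.093]
wrist_force: [-8.1, 2.4, -0.2]
finger_gap: 0.022
```

```bash
python3 - <<'E'
exec(open('st.py').read())
print(o['tcp_pos'],T.round(4))
p=vision.camera('wrist'); save('w17',p)
d=vision.camera('side'); crop('d17',d,220,200,300,260,10)
s=vision.camera('scene'); crop('s17',s,290,210,420,310,6)
E
```

```text
tip in slot 0.041 -0.0004 0.0614 yaw -15.01
F press -8.47 0.21 -0.17 [ 0.353  1.317 -0.004] 0.022027204340786363 20.05
[0.52346506 0.04156891 0.04780335] [[-6.200e-03  2.589e-01  9.659e-01]
 [ 1.000e-04  9.659e-01 -2.589e-01]
 [-1.000e+00 -1.500e-03 -6.000e-03]]
```

View pics/d17.png

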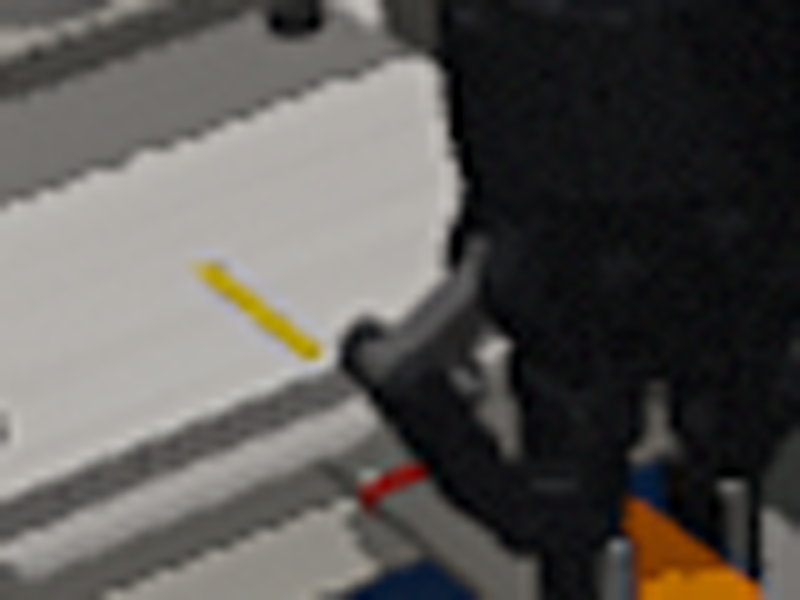

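View pics/s17.png

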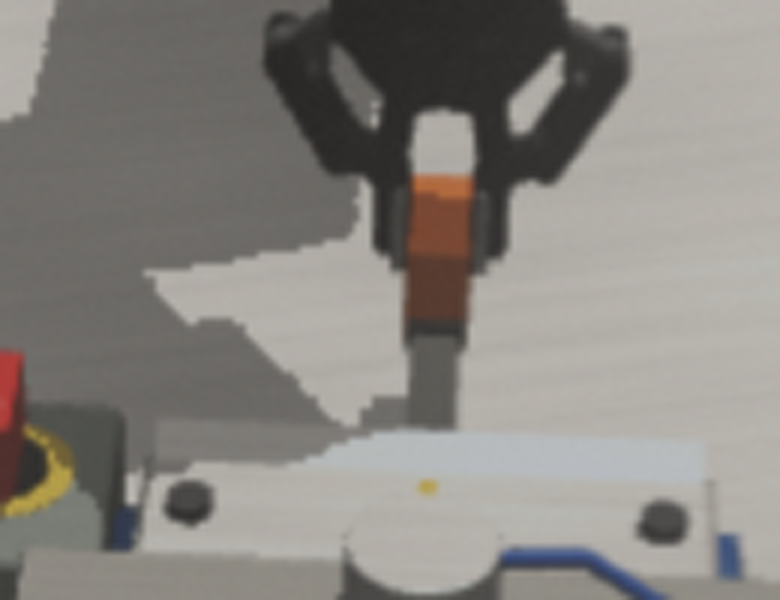

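View pics/w17.png

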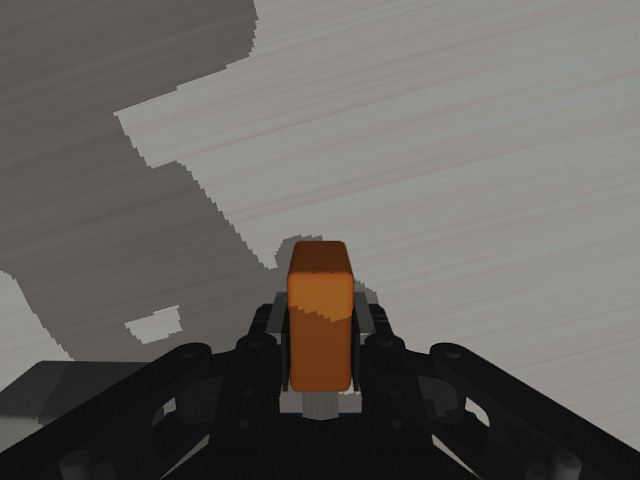

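```bash
python3 - <<'E'
exec(open('st.py').read())
d=vision.camera('side')
f=lambda c,z:[((x-S)@X).round(4).item() for x in onz(d,cr(c,220,200,10),z)],[((x-S)@Y).round(4).item() for x in onz(d,cr(c,220,200,10),z)]
print('red',f([(360,485),(370,495),(378,505),(415,472)],.064))
print('bed front',f([(350,590),(200,600)],.05))
pts=lambda L:np.array([S+x*X+y*Y+[0,0,z] for x,y,z in L])
L=[(0,y,.080) for y in (.0,.02,.04,.06,.09)]+[(0,y,.076) for y in (.0,.02,.04,.06,.09)]+[(-.014,y,.05) for y in (0,.02,.04,.06,.08)]
crop('d18',d,190,200,290,275,8,proj(d,pts(L)))
crop('d18b',d,190,200,290,275,8)
E
```

```text
tip in slot 0.041 -0.0004 0.0615 yaw -15.01
F press -7.62 -0.79 -0.84 [ 0.384  1.411 -0.049] 0.022101478325499666 20.2Traceback (most recent call last):
  File "<stdin>", line 3, in <module>
NameError: name 'c' is not defined. Did you mean: 'cr'?
```

```bash
python3 - <<'E'
exec(open('st.py').read())
d=vision.camera('side')
def f(c,z): return [(((x-S)@X).round(4).item(),((x-S)@Y).round(4).item()) for x in onz(d,cr(c,220,200,10),z)]
print('red',f([(360,485),(370,495),(378,505),(415,472)],.064))
pts=lambda L:np.array([S+x*X+y*Y+[0,0,z] for x,y,z in L])
L=[(0,y,.080) for y in (.0,.02,.04,.06,.09)]+[(0,y,.076) for y in (.0,.02,.04,.06,.09)]+[(-.014,y,.05) for y in (0,.02,.04,.06,.08)]
crop('d18',d,190,200,290,275,8,proj(d,pts(L)))
crop('d18b',d,190,200,290,275,8)
E
```

```text
tip in slot 0.041 -0.0004 0.0615 yaw -15.0
F press -7.04 -0.14 -1.6 [ 0.406  1.395 -0.006] 0.022080205722070995 20.25
red [(-0.0036, 0.0087), (-0.0083, 0.0091), (-0.0128, 0.0099), (-0.007, -0.0039)]
```

View pics/d18.png

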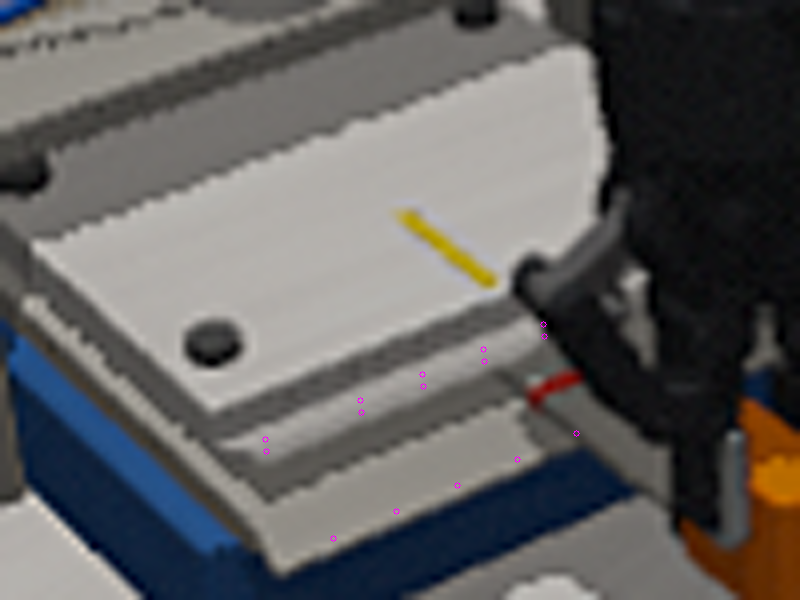

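View pics/d18b.png

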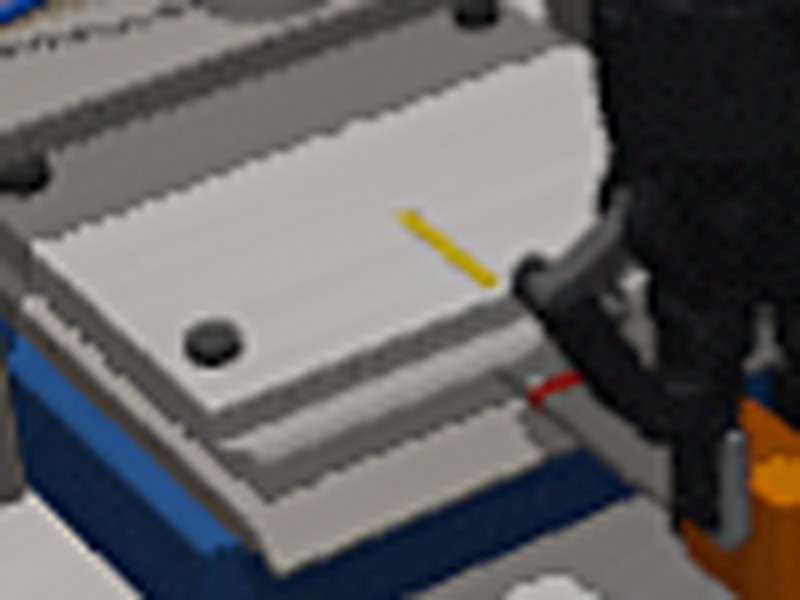

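```bash
python3 - <<'E'
exec(open('st.py').read())
d=vision.camera('side'); im=d['image'].astype(int)
hsv=cv2.cvtColor(d['image'],cv2.COLOR_RGB2HSV)
m=((hsv[...,0]<8)|(hsv[...,0]>172))&(hsv[...,1]>110); m[:,:250]=0; m[:,266:]=0; m[:235]=0;m[255:]=0
ys,xs=np.nonzero(m); print(list(zip(xs,ys)))
for (x,y) in [(a,b) for a in range(255,264) for b in range(244,253)]: pass
print('R-G map'); print((im[243:254,254:266,0]-im[243:254,254:266,1]))
pts=lambda L:np.array([S+x*X+y*Y+[0,0,z] for x,y,z in L])
for c in (-.002,-.004,-.006,-.008): print(c,proj(d,pts([(c-.003,.009,.064),(c+.003,.009,.064),(c-.003,0,.064),(c+.003,0,.064),(c,.009,.06)])).round(1).tolist())
# blue/bevel boundary columns
for u in (230,240,250):
    col=im[235:275,u]; print(u,[(v+235,col[v].tolist()) for v in range(22,40)] if u==240 else '')
print(proj(d,pts([(-.014,y,.05) for y in (.04,.06,.08)])).round(1))
E
```

```text
tip in slot 0.041 -0.0004 0.0614 yaw -15.0
F press -7.29 -1.55 -1.21 [0.361 1.347 0.016] 0.0219369027819578 20.3
[(np.int64(260), np.int64(246)), (np.int64(261), np.int64(246)), (np.int64(262), np.int64(246)), (np.int64(258), np.int64(247)), (np.int64(259), np.int64(247)), (np.int64(260), np.int64(247)), (np.int64(261), np.int64(247)), (np.int64(262), np.int64(247)), (np.int64(257), np.int64(248)), (np.int64(258), np.int64(248)), (np.int64(259), np.int64(248)), (np.int64(260), np.int64(248)), (np.int64(256), np.int64(249)), (np.int64(257), np.int64(249)), (np.int64(256), np.int64(250)), (np.int64(257), np.int64(250))]
R-G map
[[  3   2   1   2   2   3  -3  -1  -2  -2   1   0]
 [  3   4   1   3   3   1  -1  -2  -2   2  -5   2]
 [  3   3   3   1   0  -3  -5  -7  -5  -4   2   3]
 [  2   1   1  -2  -7  16  49  49  36  -6   0  -2]
 [  0  -1  -5   7  52  86 113 110  60  -5  -5   0]
 [ -1  13  43  77 121  91  62  24   4  -2   0  -3]
 [ -1  14  73  86  34   6   2  -1  -1   1  -1  -4]
 [  1   4  45  37   0  -3   0   1   1   2   3   0]
 [  2  -1  13  22   4   0   3   3   2   3   3   2]
 [  3  
[... 208 characters left out ...]
[254.8, 247.5], [259.6, 247.3], [258.1, 246.1], [255.6, 249.6]]
-0.006 [[256.7, 249.1], [255.3, 247.9], [260.0, 247.7], [258.6, 246.5], [256.1, 250.0]]
-0.008 [[257.2, 249.5], [255.7, 248.3], [260.5, 248.1], [259.1, 246.9], [256.6, 250.4]]
230 
240 [(257, [146, 142, 136]), (258, [143, 140, 134]), (259, [145, 141, 134]), (260, [144, 140, 134]), (261, [145, 142, 135]), (262, [146, 143, 135]), (263, [152, 148, 140]), (264, [146, 139, 131]), (265, [61, 61, 65]), (266, [6, 23, 48]), (267, [10, 27, 51]), (268, [14, 32, 53]), (269, [11, 29, 51]), (270, [19, 30, 52]), (271, [12, 28, 52]), (272, [14, 30, 53]), (273, [2, 19, 47]), (274, [37, 45, 59])]
250 
[[246.7 260.2]
 [239.  263.5]
 [231.2 266.8]]
```

Call:
carry_out:
  steps:
    - {"rot": [0,0,0],"delta_pos": [0,0.0003,0.002],"grip": 0.0}
    - {"rot": [0,0,0],"delta_pos": [0,0,0.002],"grip": 0.0}
    - {"rot": [0,0,0],"delta_pos": [0,0,0],"grip": 0.0}
    - {"rot": [0,0,0],"delta_pos": [0,0,0],"grip": 0.0}
    - {"rot": [0,0,0],"delta_pos": [0,0,0],"grip": 0.0}

```text
time_s: 20.98
tcp_pos: [0.5271, 0.0408, 0.0478]
eef_rot: [0.699, 0.092, 0.703, -0.093]
wrist_force: [-9.0, 1.9, -1.2]
finger_gap: 0.0224
```

```bash
python3 - <<'E'
exec(open('st.py').read())
p=vision.camera('wrist'); save('w19',p); crop('w19a',p,260,220,380,440,2.7)
d=vision.camera('side'); crop('d19',d,220,200,300,260,10)
im=d['image'].astype(int); print((im[242:253,252:265,0]-im[242:253,252:265,1]))
s=vision.camera('scene'); save('s19',s)
exec(open('st.py').read())
pts=lambda L:np.array([S+x*X+y*Y+[0,0,z] for x,y,z in L])
for c in (.002,0,-.002,-.004): print(c,proj(d,pts([(c,.009,.064),(c,0,.064),(c,.0,.0)])).round(1).tolist())
E
```

```text
tip in slot 0.0447 -0.0001 0.0613 yaw -15.0
F press -9.18 -0.54 -1.21 [ 0.417  1.507 -0.04 ] 0.02237057260915953 20.975
[[  2   3   3   2   1   1   0   2  -1   0  -3   3  -2]
 [  3   2   3   4   1   1   1  -1   0  -5  -2   0   0]
 [  4   3   4   2   3   1  -2  -2  -4  -2  -1   0  -3]
 [  4   2   3   1   0  -2  -8  19  38  -5  -5   0  -1]
 [  1   2   2  -3 -10  12  62  97 108  62  -6  -3   1]
 [  3   1  -5  19  64  99 125  96  60  25  -4   0   1]
 [  2  -1   8  61 106  85  34   5   3   0  -1   2   1]
 [  3   0  15  59  34   4  -1  -3  -1   1   1   1  -1]
 [  3   0   1  21  29   3  -2   0   2   2   1   3   2]
 [  4   3   2   3   4   1   1   2   2   2   3   2   2]
 [  4   3   3   1   2   1   1   2   1   2   2   3   4]]
tip in slot 0.0446 -0.0001 0.0613 yaw -15.01
F press -8.64 -0.25 -0.92 [ 0.463  1.499 -0.078] 0.022517242169085166 21.125
0.002 [[254.1, 246.9], [257.4, 245.5], [259.0, 268.0]]
0 [[254.5, 247.3], [257.9, 245.9], [259.5, 268.4]]
-0.002 [[255.0, 247.7], [258.3, 246.3], [260.0, 268.8]]
-0.004 [[255.5, 248.1], [258.8, 246.7], [260.5, 269.2]]
```

View pics/d19.png

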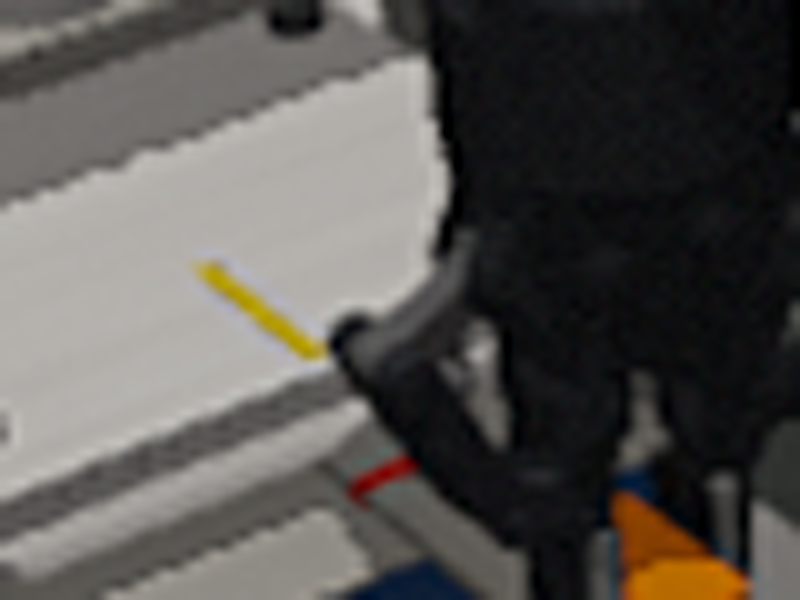

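View pics/s19.png

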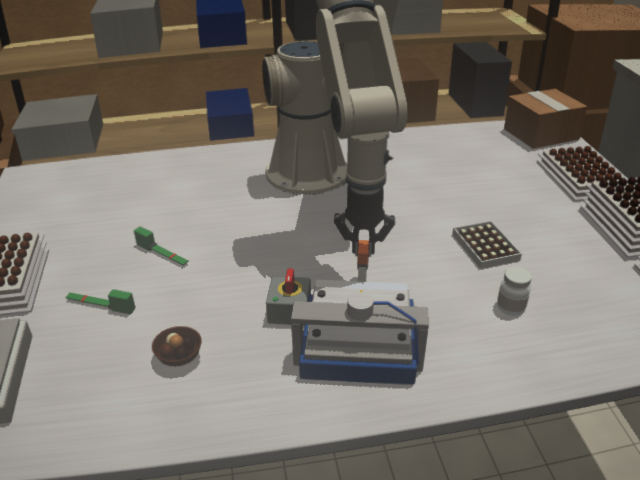

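View pics/w19.png

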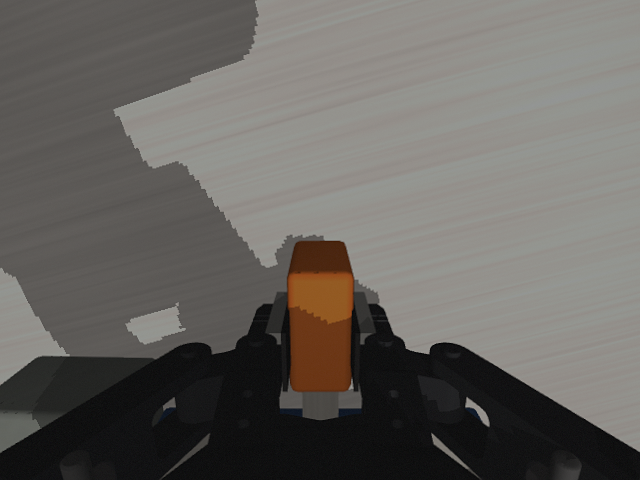

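Call:
carry_out:
  steps:
    - {"rot": [0,0,0],"delta_pos": [0,0,0.0006],"grip": 0.0}
    - {"rot": [0,0,0],"delta_pos": [0,0,0],"grip": 0.0}
    - {"rot": [0,0,0],"delta_pos": [0,0,0],"grip": 0.0}
    - {"rot": [0,0,0],"delta_pos": [0,0,0],"grip": 0.0}

```text
time_s: 21.62
tcp_pos: [0.5272, 0.0408, 0.0477]
eef_rot: [0.698, 0.092, 0.704, -0.093]
wrist_force: [-9.9, 2.3, 1.2]
finger_gap: 0.0224
```

```bash
python3 - <<'E'
exec(open('st.py').read())
print(robot.finish_job())
E
```

```text
tip in slot 0.0448 -0.0002 0.0611 yaw -15.0
F press -10.18 -0.38 1.18 [ 0.55   1.73  -0.059] 0.022366157720311187 21.625
the job is handed in; nothing more can be done
None
```

I bled the press, slid the orange gauge into the middle of the mouth to the red line, and handed the job in at about 21.7 s of 58 s, still gripping it. `finish_job()` returned no verdict.

- **Knob:** I turned it 64° clockwise, about 4° past the stop. The wrist moment rose to about 1.1 Nm, so I take it the stop was reached. I then let go, and the pictures show the bar sprung back parallel to the mouth.
- **Gauge:** The arm pose puts the blade tip 44.8 mm past the mouth, 0.2 mm off its middle and square to it. The upper plate is lifted, with about 10 N of force along the blade at the end. That is more than the "few newtons" of drag described. The handle had not shifted in the fingers between lifting and the last wrist picture.
- **Depth check that disagreed:** The side camera put the red line 3.8 mm short of the lip. Correcting for about 3 mm of offset that camera showed on the press itself leaves it about 0.9 mm short. I took that picture just before a last 0.6 mm push, and the measured pose moved only about 0.2 mm, so the line may still sit up to about 1 mm short of the lip.
- **First knob grasp missed:** The real fingertips end about 27 mm short of the stated TCP, so the fingers shut above the bar without touching it. I lowered them and tried again, and allowed for this on the gauge.
- **Other things:** The tray, shell, jar and green gauges look where they were in the last scene picture.

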